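Load and start the thermal cycler

ROBOT

A 6-joint arm with a two-finger parallel gripper is mounted at the origin on the work surface. World frame = base frame: x ahead of the robot, y to its left, z up, the work surface at z = 0. Lengths are in m, angles in rad, forces in N, time in s.
With the tool pointing down it reaches from about 0.3 to 0.875 m from the base axis. Payload 6.4 kg.
Tool frame: the origin (TCP) lies on the centre line of the jaws, within the pads' length; the fingertips stand 8 mm ahead of it and the grasp point (between the pads) lies 11 mm behind it; z points along the fingers, y is the direction in which the jaws open and shut (so a half turn about z gives the same grasp; the last joint's range is limited). The gripper opens to 88 mm and grips with 3 to 60 N. Pads are 18 mm wide; open, the fingers measure 123 mm over their backs; the gripper's body (75 mm by 187 mm) begins 45 mm behind the grasp point.
Start: joints at [0.964, 0.181, 1.607, -0, 1.354, -0.206], TCP at [0.224, 0.529, 0.223] pointing down, gripper open.
Joint ranges: [-2.99, 2.99], [-0.89, 2.07], [0.3, 2.58], [-1.14, 4.28], [0, 2.63], [-3.12, 3.12]. Speed limits (rad/s): [2.57, 2.57, 3.01, 3.14, 3.14, 3.14].

INTERFACE

Orientations are given as a unit quaternion [w, x, y, z].
In Python, from rig import monitor, optics, r gives the robot as it stands. The module is installed in compiled form; this text tells all that it offers.
- The arm moves only by the tool carry_out, never from a script. Its argument "deltas" is a list of rows, each a list of 6 numbers: the shift along the tool's x, y, z in m, then the turn, a rotation vector about the tool's x, y, z in units of 5 degrees (1.0 is 5 degrees). In form: [[tx, ty, tz, ax, ay, az], ...]. A call has 1 to 12 rows; each row is the pose to reach, as a shift and turn from the pose commanded when the call began, along the tool's axes at that moment; what a row does not reach only later rows make up. A row lasts 1/8 s, in which the tool goes at most 62.5 mm and 10.7 degrees, less where a joint would pass 70% of its speed; a pose out of reach is approached as far as the arm can. A call with a gripper value outside its range is refused whole. "gripper" is the opening, from -1 (shut) to 1 (fully open), so that 0 is half open, set as the call begins (left out, the last holds). The fingers move at their own pace and stop on an object; "squeeze" is the grip in N (left out, the last holds). Time passes only in rows, so rows that repeat a pose let the fingers close. It gives the time, the measured TCP pose, the force and the opening at its end, in the units of the state.
- monitor.get_state(): the state, without advancing time (a new reading comes with each control period).
- optics.capture(name): name is "scene" or "top" or "wrist"; returns a dict with "pixels" (400x640x3 uint8, red, green, blue), "fx", "fy", "cx", "cy" (pixels), "rvec" (rotation vector, rad) and "tvec" (3), from world to camera coordinates, as OpenCV has them. Camera axes: x right, y down, z forward; pixel columns grow to the right and rows downward; lengths in m; the calibration is good to about 2 mm. A picture is of the moment at which its call begins. There is no depth.
- r.job_done(): hands the job in, once; it reports no verdict.
The state is a dict: "t": time; "q": joint angles; "qvel": joint speeds; "tau": joint torques, N m; "eef_pos": TCP position; "orientation": TCP orientation; "wrist_force": force on the tool from outside, world axes, zero at the start; "moment": the same for the moment, N m; "width": finger opening in m.
Only numpy, scipy, OpenCV 4.12 (cv2) and the standard library are available. Lean on these libraries where they do the work, as an engineer would, in place of code of your own. Each camera call takes 0.05 s, during which the arm holds its last target. There are 200 camera calls.

TASK

Start an incubation in the thermal cycler: raise the clamp lever on its cover, slide the cover fully back, and set every sample plate standing on the bench down flush in a block of its own. Then slide the cover fully forward, swing the lever right down to clamp it, and only after that wind the clockwork timer clockwise up to its stop. Never slide the cover with the lever down, or lower the lever with the cover back, and leave the other things on the bench where they are.

Things in the scene. Friction and masses are not known exactly. Their poses are not given: they have to be found in the camera images.
- cycler: cream thermal cycler, fixed: 300 mm wide (y), flat deck 110 mm above the bench from x = -85 to 205 mm, and a lower sloping display nose on its front (-x, towards the robot) to x = -190 mm. Origin on the bench under the middle of the three blocks; x points to the back of the machine, y to its left, z up
- bay1 (a point): centre of the floor of the right (-y) sample block: an aluminium recess 83 mm (cycler x) by 47 mm (cycler y), 8 mm deep below the deck, drawn with 4 x 8 wells, for one plate lying lengthways along x. The three are 80 mm apart in y; axes as the cycler's. Hidden under the cover until it is slid back
- bay2 (a point): centre of the floor of the middle sample block: an aluminium recess 83 mm (cycler x) by 47 mm (cycler y), 8 mm deep below the deck, drawn with 4 x 8 wells, for one plate lying lengthways along x. The three are 80 mm apart in y; axes as the cycler's. Hidden under the cover until it is slid back
- bay3 (a point): centre of the floor of the left (+y) sample block: an aluminium recess 83 mm (cycler x) by 47 mm (cycler y), 8 mm deep below the deck, drawn with 4 x 8 wells, for one plate lying lengthways along x. The three are 80 mm apart in y; axes as the cycler's. Hidden under the cover until it is slid back
- cover (a joint): sliding heated cover, 120 mm (cycler x) by 270 mm (y), top 160 mm above the bench: 0 m = fully forward, over the blocks (x = -60 to +60 mm of the cycler); 0.13 m = fully back (+x), blocks clear. Slides at about 5 N and stays where left. With the lever up it passes 5 mm over seated plates; a plate not down in its block fouls it
- grip_right (a point): on the right black grip rib of the cover, 1 mm below the rib's top centre: the rib stands 23 mm above the cover's top, is 12 mm thick along the cycler's x and 50 mm long along y, 15 mm behind the cover's front edge; pinch it from above or push it to slide the cover. Axes as the cycler's
- grip_left (a point): the same on the left grip rib, 176 mm to the left of the right one
- lever (a joint): clamp lever on top of the cover at mid width: 0 rad = down, lying forward (-x), cover clamped on the plates by the pressure platen; 1.2 rad = fully raised, cover free. It pivots about the cycler's y axis and stays where it is left; about 1.5 N at the knob moves it. The cover must not be slid with the lever down, nor the lever lowered with the cover back
- lever_knob (a point): centre of the green cross knob at the lever's end: cylinder 18 mm in diameter, 30 mm long along the cycler's y, 85 mm from the pivot; when down its centre is 14 mm above the cover's top and 5 mm before its front edge. Raised, its top is 262 mm above the bench: carry plates clear of it. Can be pinched from above by its two flat ends and led round
- lever_pivot (a point): the lever's pivot, on the cover: 14 mm above its top, 80 mm behind its front edge
- plate1: white capped 32-well sample plate, 78 mm (its x) by 42 mm (y) by 20 mm tall, 50 g, rigid; two or three such plates are present, all alike, standing loose on the bench to the right of the cycler. Origin at the centre of its underside. Fits any of the blocks either way round, with 2.5 mm to spare on each side; 12 mm then stand above the deck
- plate2: white capped 32-well sample plate, 78 mm (its x) by 42 mm (y) by 20 mm tall, 50 g, rigid; two or three such plates are present, all alike, standing loose on the bench to the right of the cycler. Origin at the centre of its underside. Fits any of the blocks either way round, with 2.5 mm to spare on each side; 12 mm then stand above the deck
- plate3: white capped 32-well sample plate, 78 mm (its x) by 42 mm (y) by 20 mm tall, 50 g, rigid; two or three such plates are present, all alike, standing loose on the bench to the right of the cycler. Origin at the centre of its underside. Fits any of the blocks either way round, with 2.5 mm to spare on each side; 12 mm then stand above the deck
- timer (a joint): winding grip of the clockwork timer: grows as it is wound clockwise seen from above; 4.71 rad = fully wound, at the stop; it may start partly wound, up to 0.8 rad. Sprung, but the clockwork runs down too slowly to notice: it stays where it is let go. Takes 0.06 to 0.09 N m; needs several turns with a fresh grip each
- timer_grip (a point): on the axis of the timer's winding grip, 58 mm above the bench: a black upright bar 54 mm long (this point's x), 12 mm thick (its y), from 44 to 68 mm above the bench, on a round white case 90 mm across and 38 mm tall which stands fast on the bench. The case is on the right, beyond the plates
- marker: grey and black marker pen lying on the bench, 137 x 15 x 15 mm; loose, not part of the job; origin at its underside
- bottle: reagent bottle with a red cap, 60 mm across, 140 mm tall; loose, not part of the job; origin at its underside
- beaker: small glass beaker, 70 mm across, 90 mm tall; loose, not part of the job; origin at its underside
- tip_box: grey pipette-tip box with a clear lid, 118 x 78 x 57 mm; loose, not part of the job; origin at its underside
- tube_rack: low blue tube rack, 50 x 120 mm, 42 mm tall with its tubes; loose, not part of the job; origin at its underside
Not all that is in view belongs to the job. Leave any pink or turquoise look-alike of the plate1 alone.

How it is judged:
By the outcome, as a careful person would: the job done as asked, in the order asked, and still so for the second after the job is handed in, with the robot touching nothing.
Of plate1, plate2, plate3 only 2 to 3 are there at a start; the rules pass over those that are not, and their reading is None.
At some moment in a run one of plate1, plate2, plate3 may be knocked a few centimetres aside while the robot is not near it.
It also fails if it takes over 210 s, if anything falls off the work surface, if the arm or the gripper's body presses on something with over 40 N, if the wrist force passes 120 N, or if a joint passes its speed limit or range.

## Working session

There is one attempt and no reset: what is moved stays moved. The work goes in short steps, Python scripts to look and compute and a tool call to move; the robot and the scene stay as the last step left them, time stands still between calls to the robot, and variables do not carry over. Pictures are saved under pics/ and viewed, about 12 in all and at most 16, crops included, and the job is handed in when it is done.

Besides the shell and the picture viewer there is one more tool, called after "Request:" by a JSON object that holds its "op" and its "data", one argument or row to a line. carry_out: Moves the arm, as the interface text tells. Its arguments: {"type":"object","properties":{"deltas":{"type":"array","items":{"type":"array","items":{"type":"number"}}},"gripper":{"type":"number"},"squeeze":{"type":"number"}},"required":["deltas"]}

```bash
mkdir -p pics; cat > h.py <<'E'
import numpy as np, cv2
from rig import monitor, optics, r
from scipy.spatial.transform import Rotation as R
def cap(name, save=None):
    c=optics.capture(name); 
    if save: cv2.imwrite('pics/'+save+'.png', c['pixels'][:,:,::-1])
    return c
def K(c): return np.array([[c['fx'],0,c['cx']],[0,c['fy'],c['cy']],[0,0,1.]])
def proj(c,P): return cv2.projectPoints(np.atleast_2d(np.array(P,float)),np.array(c['rvec'],float),np.array(c['tvec'],float),K(c),None)[0][:,0]
def back(c,uv,z):
    Rm=cv2.Rodrigues(np.array(c['rvec'],float))[0]; C=-Rm.T@np.array(c['tvec'],float)
    uv=np.atleast_2d(uv).astype(float); d=np.c_[(uv[:,0]-c['cx'])/c['fx'],(uv[:,1]-c['cy'])/c['fy'],np.ones(len(uv))]@Rm
    return C+d*((z-C[2])/d[:,2])[:,None]
def pose():
    s=monitor.get_state(); q=s['orientation']; return np.array(s['eef_pos']),R.from_quat([q[1],q[2],q[3],q[0]])
E
python3 - <<'E'
from h import *
for n in ('scene','top'):
    c=cap(n,n+'0'); Rm=cv2.Rodrigues(np.array(c['rvec'],float))[0]; print(n,c['fx'],-Rm.T@np.array(c['tvec']))
s=monitor.get_state(); print(s)
print(pose()[1].as_matrix().round(3))
E
```

```text
scene 407.8250641646564 [1.04075941 0.62235964 1.12963606]
top 407.6918827342209 [ 0.35124666 -0.15246887  1.21972648]
{'t': 0.1, 'q': array([ 9.63701951e-01,  1.81495730e-01,  1.60786495e+00, -5.02258832e-06,
        1.35378465e+00, -2.06286447e-01]), 'qvel': array([-0.00134131, -0.002167  , -0.00228572,  0.00023093,  0.00015141,
       -0.00018785]), 'tau': array([ 1.67602225e-04, -4.34823990e+01, -3.42691576e+01,  7.03322701e-02,
        3.40378750e-02, -1.57496390e-05]), 'eef_pos': array([0.22403913, 0.52903159, 0.22250475]), 'orientation': array([-3.04846118e-04,  1.99064635e-01,  9.79986055e-01, -7.13987408e-04]), 'wrist_force': array([-0.32827222,  0.43718724, -0.4412489 ]), 'moment': array([-0.00281077,  0.02344495, -0.02395674]), 'width': 0.08816713473390429}
[[-0.921  0.39  -0.001]
 [ 0.39   0.921 -0.001]
 [ 0.    -0.002 -1.   ]]
```

View pics/scene0.png

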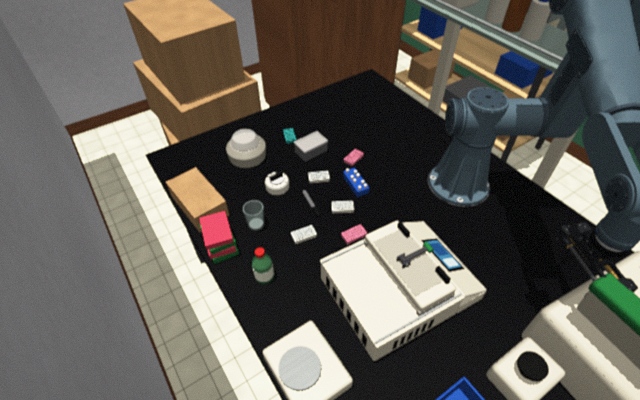

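View pics/top0.png

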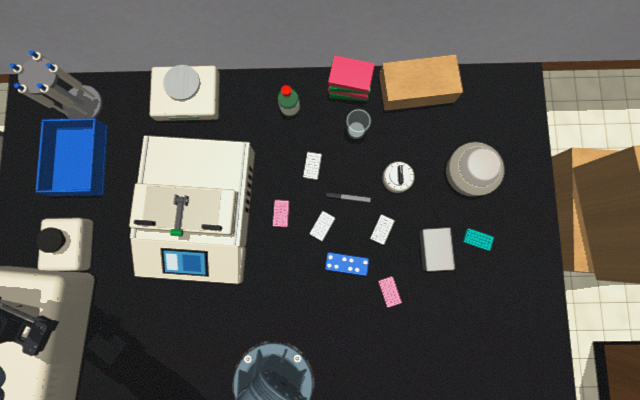

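The top view shows three white plates at (313,166), (322,225) and (383,230). The look-alikes to leave are pink at (281,213) and (390,291), and turquoise at (479,240). The timer is at (398,177), and the cycler spans (132–255, 137–282) with its green knob at (177,232). Next I take enlarged crops.

```bash
python3 - <<'E'
from h import *
c=cap('top'); p=c['pixels'][:,:,::-1]
a=cv2.resize(p[130:290,120:265],None,fx=5,fy=5,interpolation=cv2.INTER_CUBIC)[:, :]
cv2.imwrite('pics/cyc.png',cv2.resize(p[130:250,120:265],None,fx=5,fy=5,interpolation=cv2.INTER_CUBIC))
cv2.imwrite('pics/pl.png',cv2.resize(p[140:260,265:425],None,fx=5,fy=5,interpolation=cv2.INTER_CUBIC))
rgb=c['pixels'].astype(int)
w=((rgb.min(2)>120)&(rgb.max(2)-rgb.min(2)<45)).astype(np.uint8)
n,l,st,ce=cv2.connectedComponentsWithStats(w)
for i in range(1,n):
    if 80<st[i,4]<2500 and 265<ce[i][0]<460 and 130<ce[i][1]<300:
        ys,xs=np.where(l==i); rect=cv2.minAreaRect(np.c_[xs,ys].astype(np.float32))
        b=back(c,cv2.boxPoints(rect),0.019)[:,:2]; ctr=b.mean(0)
        e=[b[1]-b[0],b[2]-b[1]]; L=[np.linalg.norm(v) for v in e]; k=int(np.argmax(L))
        print(st[i],ce[i].round(1),ctr.round(4),np.round(L,3),'yaw',round(np.degrees(np.arctan2(*e[k][::-1])),1))
E
```

```text
[303 152  19  27 372] [312.  165.3] [ 0.6244 -0.1191] [0.078 0.044] yaw -9.9
[384 162  30  29 618] [398.3 176.1] [ 0.5867 -0.3775] [0.087 0.085] yaw -91.1
[341 195  29   7 106] [355.2 197.7] [ 0.5232 -0.2458] [0.011 0.085] yaw -98.2
[310 211  25  30 400] [321.9 225.5] [ 0.4423 -0.1461] [0.079 0.044] yaw -30.6
[370 215  24  29 398] [382.  229.1] [ 0.4288 -0.3223] [0.079 0.044] yaw -25.8
[ 423  228   31   43 1148] [438. 249.] [ 0.3688 -0.4827] [0.08  0.122] yaw -177.9
```

View pics/cyc.png

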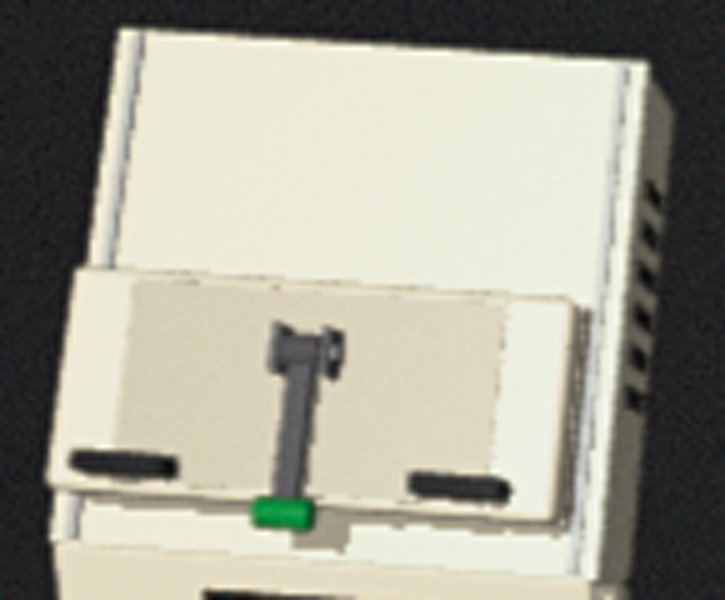

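View pics/pl.png

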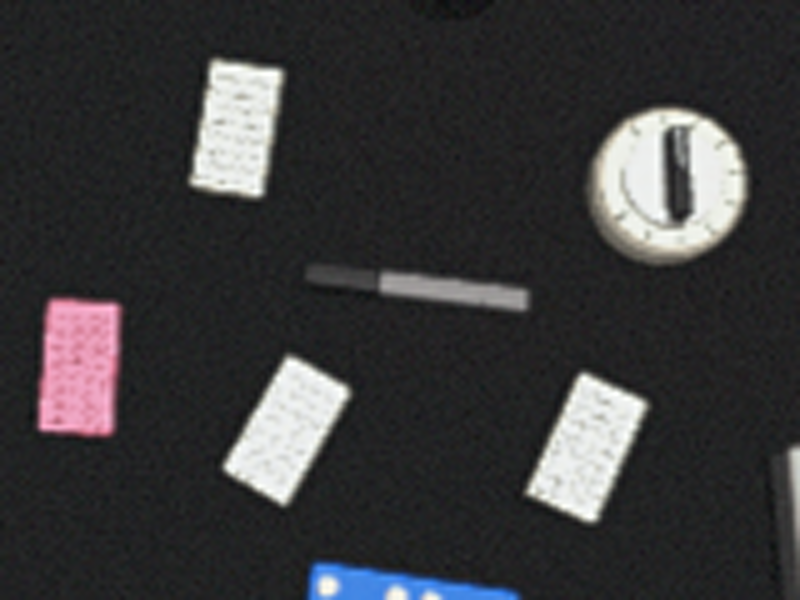

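The crops show the cover ribs at crop (125,464) and (459,488), and the green knob at (282,513). The three white plates are clear, and the timer bar is near (678,173). I'll fit the cycler pose from these points.

```bash
cat > cyc.py <<'E'
from h import *
from scipy.optimize import least_squares
E
python3 - <<'E'
from cyc import *
c=cap('top')
im=np.array([(50,485),(77,267),(575,298),(552,520),(125,464),(459,488),(282,511),(308,352),(120,30),(650,62)],float)/5+[120,130]-0.4
m=np.array([(-60,135,160),(60,135,160),(60,-135,160),(-60,-135,160),(-45,88,182),(-45,-88,182),(-65,0,180),(20,0,178),(205,150,110),(205,-150,110)])/1000
def T(p,m): 
    a=p[2]; return np.c_[p[0]+m[:,0]*np.cos(a)-m[:,1]*np.sin(a),p[1]+m[:,0]*np.sin(a)+m[:,1]*np.cos(a),m[:,2]]
f=least_squares(lambda p:(proj(c,T(p,m))-im).ravel(),[.5,.2,0])
print(f.x,np.degrees(f.x[2])); print(f.fun.reshape(-1,2).round(2))
pts=np.array([(-65,0,174),(20,0,174),(-45,-88,182),(-45,88,182),(0,-80,102),(0,0,102),(0,80,102)])/1000
print(T(f.x,pts).round(4))
tb=np.array([(668,128),(690,128),(690,215),(672,220),(680,172)])/5+[265,140]-.4
print(back(c,tb,.068).round(4))
E
```

```text
[ 0.48324979  0.21979537 -0.08147888] -4.668395802226774
[[-0.92  0.97]
 [-0.31 -0.44]
 [ 0.77 -0.29]
 [ 0.97  0.73]
 [-1.17 -0.07]
 [-0.06 -0.42]
 [ 0.68  0.6 ]
 [-0.43 -0.31]
 [ 0.71 -0.43]
 [-0.19 -0.54]]
[[0.4185 0.2251 0.174 ]
 [0.5032 0.2182 0.174 ]
 [0.4312 0.1357 0.182 ]
 [0.4456 0.3112 0.182 ]
 [0.4767 0.1401 0.102 ]
 [0.4832 0.2198 0.102 ]
 [0.4898 0.2995 0.102 ]]
[[ 0.6085 -0.3688  0.068 ]
 [ 0.6083 -0.3815  0.068 ]
 [ 0.5574 -0.3791  0.068 ]
 [ 0.5547 -0.3688  0.068 ]
 [ 0.5826 -0.3746  0.068 ]]
```

```bash
cat >> h.py <<'E'
# jaw yaw (deg) of tool y axis in world; vertical tool
def go(xyz,yaw):
    p,Rt=pose(); M=Rt.as_matrix()
    best=None
    for y in (yaw,yaw+180):
        a=np.radians(y); Y=np.array([np.cos(a),np.sin(a),0]); Z=np.array([0,0,-1.]); X=np.cross(Y,Z)
        rv=(Rt.inv()*R.from_matrix(np.c_[X,Y,Z])).as_rotvec()
        if best is None or np.linalg.norm(rv)<np.linalg.norm(best): best=rv
    d=M.T@(np.array(xyz)-p)
    print('delta',d.round(4),'turn',(np.degrees(best)/5).round(2),'rows>=',int(np.ceil(max(np.linalg.norm(d)/.0625,np.degrees(np.linalg.norm(best))/10.7))))
CY=np.array([0.48325,0.2198]); CA=-0.0815
def cw(x,y,z=0):
    return np.array([CY[0]+x*np.cos(CA)-y*np.sin(CA),CY[1]+x*np.sin(CA)+y*np.cos(CA),z])
E
python3 - <<'E'
from h import *
go(cw(-.065,0,.27),90-4.67)
E
```

```text
delta [-0.2976 -0.2042 -0.0471] turn [-0.01 -0.   -3.66] rows>= 6
```

Request:
{"op": "carry_out", "data": {
  "deltas": [
    [0,0,-0.047,0,0,0],
    [-0.05,-0.034,-0.047,0,0,-0.6],
    [-0.1,-0.068,-0.047,0,0,-1.2],
    [-0.149,-0.102,-0.047,0,0,-1.8],
    [-0.2,-0.136,-0.047,0,0,-2.5],
    [-0.25,-0.17,-0.047,0,0,-3.1],
    [-0.298,-0.204,-0.047,0,0,-3.66],
    [-0.298,-0.204,-0.047,0,0,-3.66],
    [-0.298,-0.204,-0.047,0,0,-3.66],
    [-0.298,-0.204,-0.047,0,0,-3.66]
  ],
  "gripper": 0.1,
  "squeeze": 10
}}

```text
t: 1.45
eef_pos: [0.4184, 0.2265, 0.2702]
orientation: [-0.0, 0.04, 0.999, 0.0]
wrist_force: [0.1, -0.1, 0.1]
width: 0.0486
```

```bash
python3 - <<'E'
from h import *
c=cap('wrist','w1'); print(pose()[0], c['fx'])
pts=np.array([cw(-.065,0,.174),cw(-.065,.015,.174),cw(-.065,-.015,.174),cw(.02,0,.174),cw(-.045,.088,.183),cw(-.045,-.088,.183),cw(-.06,.135,.16),cw(-.06,-.135,.16)])
print(proj(c,pts).round(1))
E
```

```text
[0.41837867 0.22656077 0.27028495] 283.96030359820276
[[317.6 197.2]
 [333.3 197.2]
 [301.8 197.2]
 [317.6 274.8]
 [410.7 220.3]
 [224.3 220.2]
 [451.9 197.9]
 [183.1 197.7]]
```

View pics/w1.png

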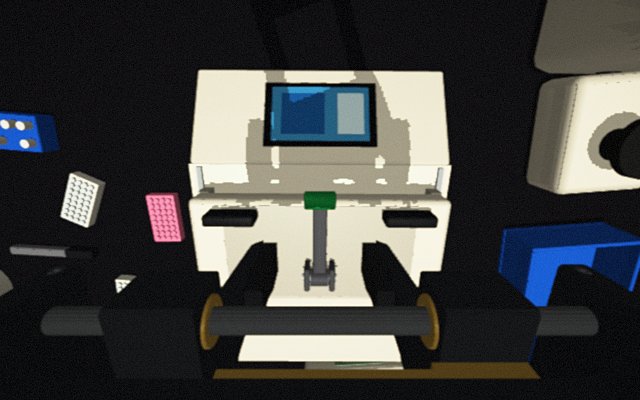

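The wrist view shows the knob at (320,200), within 3 px of the prediction, and the ribs at (410,218) and (229,217). I descend to pinch the knob ends.

Request:
{"op": "carry_out", "data": {
  "deltas": [
    [0,-0.001,0.03,0,0,0],
    [0,-0.001,0.06,0,0,0],
    [0,-0.001,0.08,0,0,0],
    [0,-0.001,0.093,0,0,0],
    [0,-0.001,0.093,0,0,0],
    [0,-0.001,0.093,0,0,0]
  ]
}}

```text
t: 2.25
eef_pos: [0.4195, 0.2248, 0.1782]
orientation: [0.001, 0.04, 0.999, 0.0]
wrist_force: [-0.6, 0.0, 0.6]
width: 0.048
```

Request:
{"op": "carry_out", "data": {
  "deltas": [
    [0,0,0,0,0,0],
    [0,0,0,0,0,0],
    [0,0,0,0,0,0],
    [0,0,0,0,0,0],
    [0,0,0,0,0,0],
    [0,0,0,0,0,0]
  ],
  "gripper": -1,
  "squeeze": 12
}}

```text
t: 3.0
eef_pos: [0.419, 0.2243, 0.1773]
orientation: [-0.0, 0.041, 0.999, -0.0]
wrist_force: [-0.2, 0.2, -0.9]
width: 0.0009
```

```bash
python3 - <<'E'
from h import *
c=cap('wrist','w2');cap('scene','s2'); a=cv2.imread('pics/w2.png'); b=cv2.imread('pics/s2.png')[200:370,300:500]
cv2.imwrite('pics/m2.png',np.vstack([cv2.resize(a[150:330,160:480],(640,360)),cv2.resize(b[20:95,55:200],(464,240))if 0 else cv2.resize(b[0:120],(400,240))[:, :].copy() if 0 else np.hstack([cv2.resize(b[0:120],(400,240)),np.zeros((240,240,3),np.uint8)])]))
p,Rt=pose(); print(p,proj(c,[p+[0,0,-.008]]))
E
```

```text
[0.41903023 0.22433142 0.1772784 ] [[319.05177234 237.04956826]]
```

View pics/m2.png

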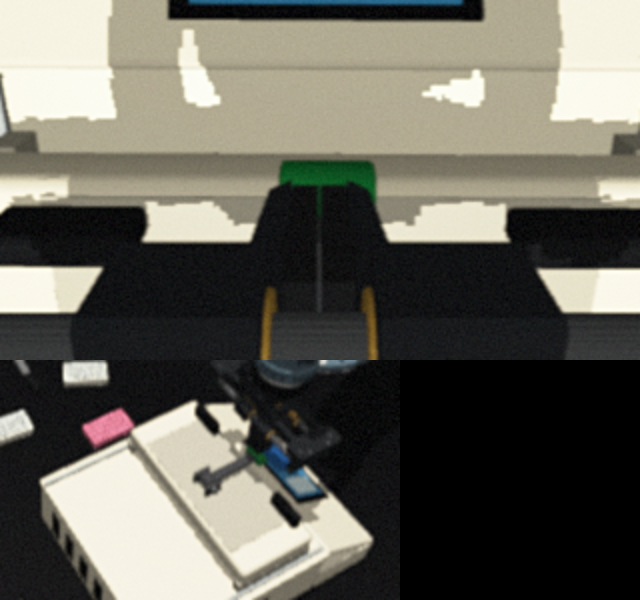

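```bash
python3 - <<'E'
from h import *
c=cap('wrist'); p,Rt=pose()
Rm=cv2.Rodrigues(np.array(c['rvec'],float))[0]; C2=-Rm.T@np.array(c['tvec'],float); C1=C2+np.array([.41838,.22656,.27028])-p
print(C2, Rm.round(3))
def tri(a,b):
    K_=lambda uv:np.array([(uv[0]-c['cx'])/c['fx'],(uv[1]-c['cy'])/c['fy'],1])@Rm
    A=[];y=[]
    for C,d in((C1,K_(a)),(C2,K_(b))):
        d=d/np.linalg.norm(d); P=np.eye(3)-np.outer(d,d); A.append(P); y.append(P@C)
    return np.linalg.lstsq(np.vstack(A),np.hstack(y),rcond=None)[0]
print('knob front edge',tri((319.5,191.5),(324,230.5)))
print('left corner of slot line',tri((320,163.5),(320,183.5)))
print('ribs inner ends',tri((257,211),(232.5,254)),tri((383,211),(413.5,254)))
E
```

```text
[0.3386339  0.23088276 0.33908113] [[ 0.082  0.997  0.001]
 [ 0.946 -0.078  0.314]
 [ 0.313 -0.025 -0.95 ]]
knob front edge [0.41389464 0.22768346 0.17092933]
left corner of slot line [0.39798228 0.22813346 0.11189084]
ribs inner ends [0.43359206 0.16073012 0.156323  ] [0.44499038 0.2911361  0.15493133]
```

Request:
{"op": "carry_out", "data": {
  "deltas": [
    [0,0,-0.02,0,0,0],
    [0.005,0.002,-0.02,0,0,0],
    [0.005,0.002,-0.02,0,0,0],
    [0.005,0.002,-0.01,0,0,0],
    [0.005,0.002,0,0,0,0],
    [0.005,0.002,0.007,0,0,0],
    [0.005,0.002,0.014,0,0,0],
    [0.005,0.002,0.014,0,0,0]
  ],
  "gripper": 0.1
}}

```text
t: 4.15
eef_pos: [0.4138, 0.2266, 0.1626]
orientation: [-0.001, 0.041, 0.999, -0.0]
wrist_force: [0.2, 0.3, -1.1]
width: 0.0486
```

Request:
{"op": "carry_out", "data": {
  "deltas": [
    [0,0,0,0,0,0],
    [0,0,0,0,0,0],
    [0,0,0,0,0,0],
    [0,0,0,0,0,0],
    [0,0,0,0,0,0],
    [0,0,0,0,0,0]
  ],
  "gripper": -1,
  "squeeze": 12
}}

```text
t: 4.9
eef_pos: [0.4145, 0.2271, 0.1636]
orientation: [0.0, 0.041, 0.999, 0.0]
wrist_force: [0.8, 4.0, 1.0]
width: 0.0297
```

Request:
{"op": "carry_out", "data": {
  "deltas": [
    [-0.0004,0,-0.0085,0,0,0],
    [-0.0017,0,-0.0169,0,0,0],
    [-0.0038,0,-0.0251,0,0,0],
    [-0.0067,0,-0.0331,0,0,0],
    [-0.0104,0,-0.0408,0,0,0],
    [-0.0148,0,-0.048,0,0,0],
    [-0.02,0,-0.0548,0,0,0],
    [-0.0258,0,-0.061,0,0,0],
    [-0.0322,0,-0.0666,0,0,0],
    [-0.0391,0,-0.0715,0,0,0],
    [-0.0464,0,-0.0758,0,0,0],
    [-0.0542,0,-0.0792,0,0,0]
  ]
}}

```text
t: 6.4
eef_pos: [0.4683, 0.2224, 0.2427]
orientation: [-0.0, 0.041, 0.999, -0.0]
wrist_force: [-0.9, 3.6, -2.4]
width: 0.0292
```

Request:
{"op": "carry_out", "data": {
  "deltas": [
    [-0.003,0,-0.001,0,0,0],
    [-0.005,0,-0.002,0,0,0],
    [-0.005,0,-0.002,0,0,0]
  ]
}}

```text
t: 6.78
eef_pos: [0.4735, 0.222, 0.2448]
orientation: [0.0, 0.041, 0.999, 0.0]
wrist_force: [0.1, 4.6, 0.0]
width: 0.0289
```

```bash
python3 - <<'E'
from h import *
cap('scene','s3'); b=cv2.imread('pics/s3.png')[190:370,300:500]
cv2.imwrite('pics/m3.png',cv2.resize(b,None,fx=3,fy=3,interpolation=cv2.INTER_CUBIC))
E
```

```text
(no output)
```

View pics/m3.png

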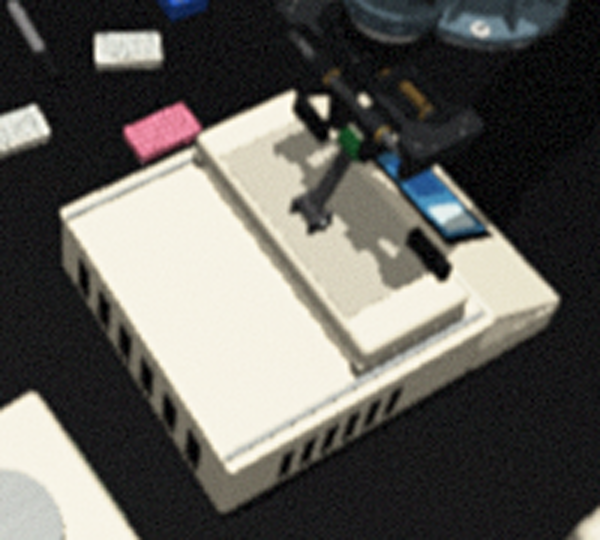

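```bash
python3 - <<'E'
from h import *
c=cap('scene')
for t in (.9,1.0,1.1,1.2): print(t,proj(c,[cw(.02-.085*np.cos(t),s,.174+.085*np.sin(t)) for s in(-.015,.015)]).round(1).tolist())
print(proj(c,[cw(-.045,.088,.183),cw(-.045,-.088,.183),cw(.02,0,.174)]).round(1).tolist())
im=c['pixels'].astype(int); g=(im[...,1]>im[...,0]+25)&(im[...,1]>im[...,2]+15); g[:,:395]=0; g[:,440:]=0; g[:220]=0;g[270:]=0
ys,xs=np.where(g); print(len(xs),xs.min(),xs.max(),ys.min(),ys.max(),xs.mean(),ys.mean())
E
```

```text
0.9 [[419.3, 233.3], [426.4, 241.1]]
1.0 [[417.6, 233.2], [424.7, 241.1]]
1.1 [[415.7, 233.3], [422.8, 241.2]]
1.2 [[413.6, 233.7], [420.7, 241.6]]
[[443.4, 271.3], [403.7, 226.3], [403.5, 259.1]]
45 413 419 233 242 416.1777777777778 236.9111111111111
```

Request:
{"op": "carry_out", "data": {
  "deltas": [
    [-0.003,0,-0.001,0,0,0],
    [-0.006,0,-0.002,0,0,0],
    [-0.009,0,-0.003,0,0,0],
    [-0.009,0,-0.003,0,0,0]
  ]
}}

```text
t: 7.38
eef_pos: [0.4802, 0.2213, 0.2454]
orientation: [-0.003, 0.041, 0.999, -0.0]
wrist_force: [-2.5, 4.7, -7.5]
width: 0.0285
```

```bash
python3 - <<'E'
from h import *
c=cap('scene')
im=c['pixels'].astype(int); g=(im[...,1]>im[...,0]+25)&(im[...,1]>im[...,2]+15); g[:,:395]=0; g[:,440:]=0; g[:220]=0;g[270:]=0
ys,xs=np.where(g); print(len(xs),xs.min(),xs.max(),ys.min(),ys.max(),xs.mean(),ys.mean()); s=monitor.get_state(); print(s['wrist_force'],s['eef_pos'])
E
```

```text
48 411 417 233 243 414.1458333333333 237.45833333333334
[-3.74004256  4.77452384 -6.05632004] [0.48013498 0.22129545 0.24536487]
```

Request:
{"op": "carry_out", "data": {
  "deltas": [
    [0,0,0,0,0,0],
    [0,0,0,0,0,0],
    [0,0,0,0,0,0],
    [0,0,-0.03,0,0,0],
    [0,0,-0.06,0,0,0],
    [0,0,-0.06,0,0,0]
  ],
  "gripper": 0.1
}}

```text
t: 8.18
eef_pos: [0.4838, 0.2213, 0.3104]
orientation: [0.003, 0.041, 0.999, 0.001]
wrist_force: [0.2, -0.5, -0.4]
width: 0.0485
```

```bash
python3 - <<'E'
from h import *
print(monitor.get_state()['q'].round(2))
go(cw(-.045,-.088,.23),-4.67)
E
```

```text
[ 0.21  0.02  1.61 -0.    1.51 -1.28]
delta [ 0.0459 -0.0896  0.0801] turn [ 0.06  0.04 18.  ] rows>= 9
```

Request:
{"op": "carry_out", "data": {
  "deltas": [
    [0.005,-0.01,0,0,0,1.8],
    [0.01,-0.02,0,0,0,3.6],
    [0.015,-0.03,0,0,0,5.4],
    [0.02,-0.04,0,0,0,7.2],
    [0.025,-0.05,0,0,0,9],
    [0.03,-0.06,0,0,0,10.8],
    [0.035,-0.07,0,0,0,12.6],
    [0.04,-0.08,0.01,0,0,14.4],
    [0.046,-0.09,0.03,0,0,16.2],
    [0.046,-0.09,0.05,0,0,18],
    [0.046,-0.09,0.08,0,0,18],
    [0.046,-0.09,0.08,0,0,18]
  ]
}}

```text
t: 9.68
eef_pos: [0.4268, 0.135, 0.2246]
orientation: [-0.002, 0.735, 0.678, -0.002]
wrist_force: [0.6, 0.5, 0.4]
width: 0.0487
```

```bash
python3 - <<'E'
from h import *
print(monitor.get_state()['q'].round(2))
go(cw(-.045,-.088,.173),-4.67)
c=cap('wrist','w4'); print(proj(c,[cw(-.051,-.113,.183),cw(-.051,-.063,.183),cw(-.039,-.113,.183),cw(-.039,-.063,.183)]).round(1).tolist())
E
```

```text
[ 0.04 -0.11  1.91 -0.    1.35  0.12]
delta [0.0012 0.0046 0.0515] turn [-0.07  0.01  0.  ] rows>= 1
[[316.1, 247.4], [315.9, 186.7], [331.2, 247.4], [332.1, 186.8]]
```

View pics/w4.png

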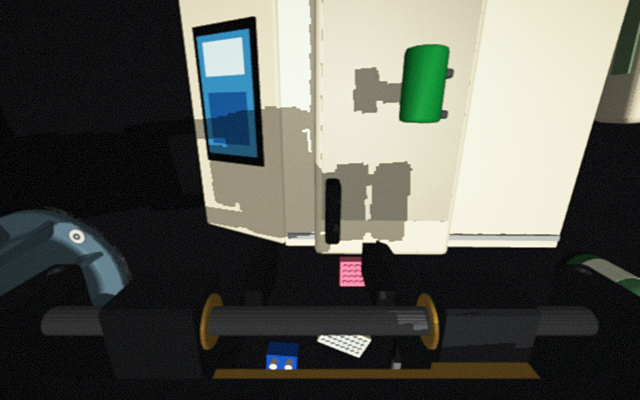

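The rib shows at (333,210), about 9 px right and 6 px up of the prediction, so it sits roughly 7 mm further in x and 4 mm in y. I pinch it there.

Request:
{"op": "carry_out", "data": {
  "deltas": [
    [0.005,0.012,0,0,0,0],
    [0.005,0.012,0.02,0,0,0],
    [0.005,0.012,0.04,0,0,0],
    [0.005,0.012,0.052,0,0,0],
    [0.005,0.012,0.052,0,0,0],
    [0.005,0.012,0.052,0,0,0]
  ]
}}

```text
t: 10.48
eef_pos: [0.4422, 0.1393, 0.1765]
orientation: [0.0, 0.735, 0.678, 0.001]
wrist_force: [0.3, 0.5, 0.2]
width: 0.0482
```

Request:
{"op": "carry_out", "data": {
  "deltas": [
    [0,0,0,0,0,0],
    [0,0,0,0,0,0],
    [0,0,0,0,0,0],
    [0,0,0,0,0,0],
    [0,0,0,0,0,0],
    [0,0,0,0,0,0]
  ],
  "gripper": -1,
  "squeeze": 20
}}

```text
t: 11.22
eef_pos: [0.4414, 0.1393, 0.1755]
orientation: [-0.0, 0.735, 0.678, -0.0]
wrist_force: [0.7, -0.5, -0.9]
width: 0.0004
```

Request:
{"op": "carry_out", "data": {
  "deltas": [
    [0,0,-0.02,0,0,0],
    [0,0,-0.02,0,0,0],
    [0,0,-0.02,0,0,0],
    [0,0,-0.01,0,0,0],
    [0,0,0,0,0,0],
    [0,0,0.004,0,0,0],
    [0,0,0.008,0,0,0],
    [0,0,0.008,0,0,0]
  ],
  "gripper": 0.1
}}

```text
t: 12.22
eef_pos: [0.4412, 0.1392, 0.1672]
orientation: [-0.0, 0.735, 0.678, -0.0]
wrist_force: [-0.4, 0.1, -0.1]
width: 0.0487
```

Request:
{"op": "carry_out", "data": {
  "deltas": [
    [0,0,0,0,0,0],
    [0,0,0,0,0,0],
    [0,0,0,0,0,0],
    [0,0,0,0,0,0],
    [0,0,0,0,0,0],
    [0,0,0,0,0,0]
  ],
  "gripper": -1,
  "squeeze": 20
}}

```text
t: 12.98
eef_pos: [0.4414, 0.1394, 0.168]
orientation: [0.0, 0.735, 0.678, 0.0]
wrist_force: [-2.1, -0.1, 5.2]
width: 0.0006
```

```bash
python3 - <<'E'
from h import *
c=cap('wrist','w5'); a=cv2.imread('pics/w5.png'); cap('scene','s5'); b=cv2.imread('pics/s5.png')[190:290,360:480]
cv2.imwrite('pics/m5.png',np.hstack([a[:,160:520],cv2.resize(b,(432,360)).copy() if 0 else np.vstack([cv2.resize(b,(432,360)),np.zeros((40,432,3),np.uint8)])]))
p,Rt=pose(); print(p,proj(c,[p,p+[0,0,-.008]]).round(1))
E
```

```text
[0.44141125 0.1393756  0.16796302] [[317.5 244.2]
 [317.6 238.6]]
```

View pics/m5.png

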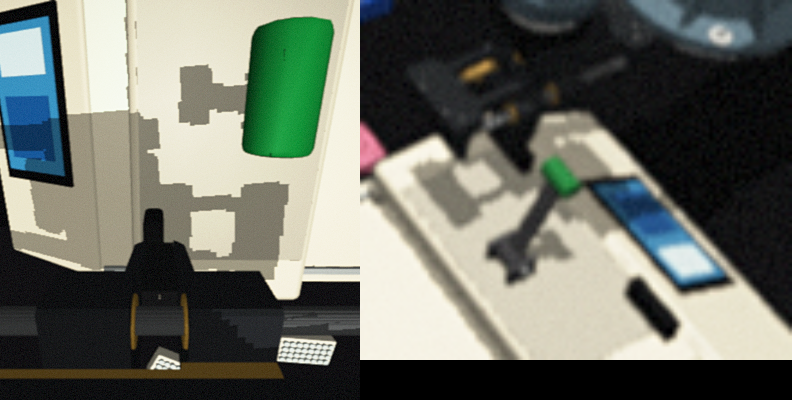

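The fingers closed on top of the rib, visible at crop (152,215). The real tips therefore stand about 15–20 mm higher than I had assumed, so I go lower while watching the force.

Request:
{"op": "carry_out", "data": {
  "deltas": [
    [0,0,-0.02,0,0,0],
    [0,0,-0.02,0,0,0],
    [0,0,-0.02,0,0,0],
    [0,0,-0.01,0,0,0],
    [0,0,0,0,0,0],
    [0,0,0.005,0,0,0],
    [0,0,0.01,0,0,0],
    [0,0,0.014,0,0,0],
    [0,0,0.014,0,0,0]
  ],
  "gripper": 0.1
}}

```text
t: 14.2
eef_pos: [0.4413, 0.1393, 0.1533]
orientation: [-0.0, 0.735, 0.678, -0.0]
wrist_force: [-0.8, -0.4, 0.9]
width: 0.0488
```

Request:
{"op": "carry_out", "data": {
  "deltas": [
    [0,0,0,0,0,0],
    [0,0,0,0,0,0],
    [0,0,0,0,0,0],
    [0,0,0,0,0,0],
    [0,0,0,0,0,0],
    [0,0,0,0,0,0]
  ],
  "gripper": -1,
  "squeeze": 20
}}

```text
t: 14.95
eef_pos: [0.4406, 0.1393, 0.1534]
orientation: [-0.001, 0.735, 0.678, -0.001]
wrist_force: [-4.6, 0.3, 3.2]
width: 0.0116
```

Request:
{"op": "carry_out", "data": {
  "deltas": [
    [0,0.008,0,0,0,0],
    [0,0.018,0,0,0,0],
    [0,0.03,0,0,0,0],
    [0,0.042,0,0,0,0],
    [0,0.054,0,0,0,0],
    [0,0.066,0,0,0,0],
    [0,0.078,0,0,0,0],
    [0,0.09,0,0,0,0],
    [0,0.102,0,0,0,0],
    [0,0.112,0,0,0,0],
    [0,0.12,0,0,0,0],
    [0,0.12,0,0,0,0]
  ]
}}

```text
t: 16.45
eef_pos: [0.5601, 0.1291, 0.1533]
orientation: [-0.001, 0.735, 0.678, -0.001]
wrist_force: [-6.4, -1.6, 5.4]
width: 0.0118
```

Request:
{"op": "carry_out", "data": {
  "deltas": [
    [0,0.002,0,0,0,0],
    [0,0.005,0,0,0,0],
    [0,0.009,0,0,0,0],
    [0,0.013,0,0,0,0],
    [0,0.013,0,0,0,0]
  ]
}}

```text
t: 17.08
eef_pos: [0.5648, 0.1287, 0.153]
orientation: [-0.007, 0.735, 0.678, -0.008]
wrist_force: [-39.9, -2.8, 28.1]
width: 0.0214
```

Request:
{"op": "carry_out", "data": {
  "deltas": [
    [0,-0.005,0,0,0,0],
    [0,-0.009,0,0,0,0],
    [0,-0.009,0,0,0,0]
  ]
}}

```text
t: 17.45
eef_pos: [0.56, 0.1291, 0.1531]
orientation: [-0.003, 0.735, 0.678, -0.004]
wrist_force: [-21.7, -2.6, 14.9]
width: 0.012
```

Request:
{"op": "carry_out", "data": {
  "deltas": [
    [0,0,0,0,0,0],
    [0,0,0,0,0,0],
    [0,0,0,0,0,0],
    [0,0,-0.03,0,0,0],
    [0,0,-0.06,0,0,0],
    [0,-0.06,-0.1,0,0,0],
    [-0.06,-0.06,-0.1,0,0,0],
    [-0.12,-0.06,-0.1,0,0,0],
    [-0.18,-0.06,-0.1,0,0,0],
    [-0.24,-0.06,-0.1,0,0,0],
    [-0.28,-0.06,-0.1,0,0,0],
    [-0.28,-0.06,-0.1,0,0,0]
  ],
  "gripper": 0.1
}}

```text
t: 18.95
eef_pos: [0.4823, -0.1478, 0.2535]
orientation: [0.0, 0.737, 0.676, -0.0]
wrist_force: [-0.4, 0.3, 0.8]
width: 0.0483
```

```bash
python3 - <<'E'
from h import *
p,_=pose(); print(p)
c=cap('top','t6'); a=cv2.imread('pics/t6.png')
A=cv2.resize(a[140:250,120:265],None,fx=5,fy=5,interpolation=cv2.INTER_CUBIC)
cv2.imwrite('pics/m6.png',A)
for b in (-.08,0,.08): print(b,((proj(c,[cw(sx*.0415,b+sy*.0235,.11) for sx,sy in((-1,-1),(-1,1),(1,1),(1,-1))])+.4-[120,140])*5).round(0).tolist())
rgb=c['pixels'].astype(int)
w=((rgb.min(2)>120)&(rgb.max(2)-rgb.min(2)<45)).astype(np.uint8)
n,l,st,ce=cv2.connectedComponentsWithStats(w)
for i in range(1,n):
    if 80<st[i,4]<2500 and 265<ce[i][0]<460 and 130<ce[i][1]<300: print(st[i],ce[i].round(1))
E
```

```text
[ 0.48234209 -0.1477688   0.25354919]
-0.08 [[524.0, 441.0], [438.0, 435.0], [454.0, 285.0], [539.0, 291.0]]
0 [[379.0, 431.0], [294.0, 426.0], [311.0, 276.0], [395.0, 282.0]]
0.08 [[234.0, 422.0], [150.0, 416.0], [169.0, 267.0], [252.0, 273.0]]
[296 155  47  31 438] [319.8 170.1]
[384 162  30  29 620] [398.3 176.1]
[294 204  49  75 691] [315.5 243.7]
[370 215  24  29 400] [382.  229.2]
[ 423  228   31   43 1151] [438. 249.]
```

View pics/m6.png

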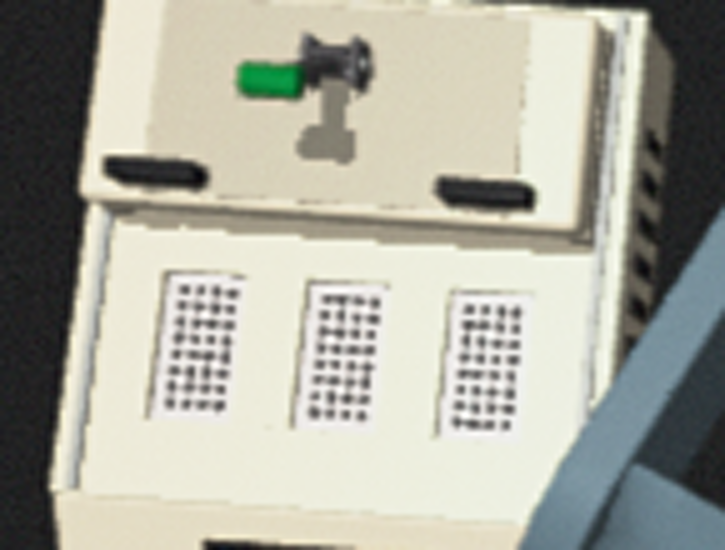

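The bays are open, at crop (195,345), (340,355) and (485,365), within about 1 px of the model. Now I hover over plate B.

```bash
cat >> h.py <<'E'
from scipy.optimize import minimize
def hullmask(c,x,y,a,z0=0.,dims=(.078,.042,.02)):
    ca,sa=np.cos(a),np.sin(a); P=[]
    for sx in(-.5,.5):
        for sy in(-.5,.5):
            for z in(0,dims[2]): P.append([x+sx*dims[0]*ca-sy*dims[1]*sa,y+sx*dims[0]*sa+sy*dims[1]*ca,z0+z])
    uv=proj(c,P); m=np.zeros((400,640),np.uint8)
    h=cv2.convexHull(np.round(uv*16).astype(np.int32)); cv2.fillConvexPoly(m,h,255,cv2.LINE_AA,4); return m/255.
def fitplate(c,x,y,yawdeg,z0=0.):
    rgb=c['pixels'].astype(int); w=((rgb.min(2)>60)&(rgb.max(2)-rgb.min(2)<50)).astype(np.uint8)
    g=hullmask(c,x,y,np.radians(yawdeg),z0); roi=cv2.dilate((g>0).astype(np.uint8),np.ones((41,41)))
    w=cv2.morphologyEx(w*roi,cv2.MORPH_CLOSE,np.ones((5,5)))
    n,l,st,ce=cv2.connectedComponentsWithStats(w); 
    if n<2: print('none'); return
    i=1+np.argmax(st[1:,4]); w=(l==i).astype(float)
    def f(p):
        m=hullmask(c,p[0],p[1],p[2],z0); return -np.minimum(m,w).sum()/np.maximum(m,w).sum()
    s=[x,y,np.radians(yawdeg)]; sim=np.array([s,[x+.006,y,s[2]],[x,y+.006,s[2]],[x,y,s[2]+.1]])
    o=minimize(f,s,method='Nelder-Mead',options=dict(initial_simplex=sim,xatol=1e-4,fatol=1e-4))
    print('plate',o.x[:2].round(4),'yaw',np.degrees(o.x[2]).round(1),'iou',round(-o.fun,3)); return o.x
E
python3 - <<'E'
from h import *
go([.4423,-.1461,.16],59.4)
c=cap('scene'); fitplate(c,.4288,-.3223,-25.8); fitplate(c,.6244,-.119,-9.9); fitplate(c,.4423,-.1461,-30.6)
E
```

```text
delta [-0.0034 -0.04    0.0934] turn [  0.    -0.   -12.85] rows>= 7
plate [ 0.4286 -0.3264] yaw -26.4 iou 0.894
plate [ 0.6088 -0.1508] yaw -9.4 iou 0.908
plate [ 0.443  -0.1496] yaw -32.6 iou 0.856
```

Request:
{"op": "carry_out", "data": {
  "deltas": [
    [0,-0.005,0,0,0,-1.8],
    [0,-0.01,0,0,0,-3.6],
    [0,-0.02,0,0,0,-5.4],
    [-0.001,-0.03,0,0,0,-7.2],
    [-0.002,-0.035,0.02,0,0,-9],
    [-0.003,-0.04,0.04,0,0,-10.8],
    [-0.003,-0.04,0.06,0,0,-12.4],
    [-0.003,-0.04,0.08,0,0,-12.85],
    [-0.003,-0.04,0.093,0,0,-12.85],
    [-0.003,-0.04,0.093,0,0,-12.85],
    [-0.003,-0.04,0.093,0,0,-12.85]
  ],
  "gripper": 0.7
}}

```text
t: 20.42
eef_pos: [0.4429, -0.1447, 0.1612]
orientation: [0.001, 0.262, 0.965, -0.0]
wrist_force: [-0.5, -0.4, 0.5]
width: 0.075
```

```bash
python3 - <<'E'
from h import *
c=cap('wrist','w7'); print(pose()[0])
x=fitplate(c,.4423,-.1461,-30.6)
go([x[0],x[1],.02],np.degrees(x[2])+90)
E
```

```text
[ 0.44293592 -0.1448619   0.16138349]
plate [ 0.4441 -0.1471] yaw -31.0 iou 0.964
delta [-0.0019 -0.0013  0.1414] turn [0.   0.02 0.13] rows>= 3
```

View pics/w7.png

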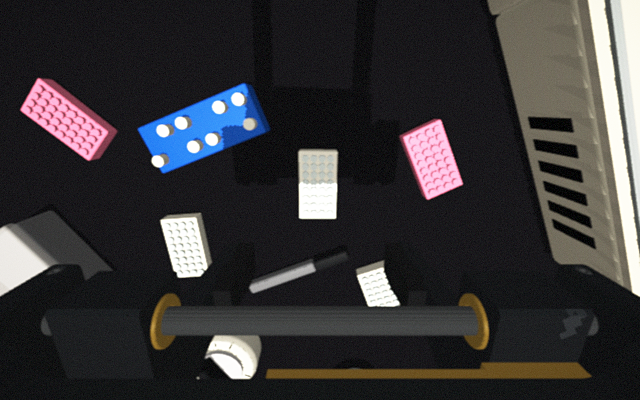

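The wrist view shows plate B upright at (318,183), the pen at (300,272), and plate A now near (378,283), so plate A has been knocked. I descend on B.

Request:
{"op": "carry_out", "data": {
  "deltas": [
    [-0.002,-0.001,0.03,0,0,0.13],
    [-0.002,-0.001,0.06,0,0,0.13],
    [-0.002,-0.001,0.09,0,0,0.13],
    [-0.002,-0.001,0.115,0,0,0.13],
    [-0.002,-0.001,0.131,0,0,0.13],
    [-0.002,-0.001,0.139,0,0,0.13],
    [-0.002,-0.001,0.144,0,0,0.13],
    [-0.002,-0.001,0.144,0,0,0.13]
  ]
}}

```text
t: 21.48
eef_pos: [0.4438, -0.1468, 0.0168]
orientation: [0.0, 0.268, 0.963, -0.0]
wrist_force: [-0.3, 0.7, -0.2]
width: 0.0748
```

Request:
{"op": "carry_out", "data": {
  "deltas": [
    [0,0,0.002,0,0,0],
    [0,0,0.004,0,0,0],
    [0,0,0.006,0,0,0],
    [0,0,0.006,0,0,0]
  ]
}}

```text
t: 21.98
eef_pos: [0.4434, -0.1465, 0.0104]
orientation: [-0.0, 0.268, 0.963, 0.0]
wrist_force: [-0.4, -0.1, -0.4]
width: 0.0749
```

Request:
{"op": "carry_out", "data": {
  "deltas": [
    [0,0,0.002,0,0,0],
    [0,0,0.004,0,0,0],
    [0,0,0.006,0,0,0],
    [0,0,0.006,0,0,0]
  ]
}}

```text
t: 22.48
eef_pos: [0.4433, -0.1465, 0.0043]
orientation: [-0.0, 0.268, 0.963, 0.0]
wrist_force: [-0.2, 0.1, 0.6]
width: 0.0748
```

Request:
{"op": "carry_out", "data": {
  "deltas": [
    [0,0,0.002,0,0,0],
    [0,0,0.004,0,0,0],
    [0,0,0.004,0,0,0]
  ]
}}

```text
t: 22.85
eef_pos: [0.4434, -0.1465, 0.0003]
orientation: [-0.0, 0.268, 0.963, 0.0]
wrist_force: [-0.2, 0.1, -0.7]
width: 0.0748
```

Request:
{"op": "carry_out", "data": {
  "deltas": [
    [0,0,0.002,0,0,0],
    [0,0,0.004,0,0,0],
    [0,0,0.004,0,0,0]
  ]
}}

```text
t: 23.22
eef_pos: [0.4434, -0.1465, -0.0037]
orientation: [-0.0, 0.268, 0.963, 0.0]
wrist_force: [0.0, -0.7, -0.4]
width: 0.0751
```

Request:
{"op": "carry_out", "data": {
  "deltas": [
    [0,0,0,0,0,0],
    [0,0,0,0,0,0],
    [0,0,0,0,0,0],
    [0,0,0,0,0,0],
    [0,0,0,0,0,0]
  ],
  "gripper": -1,
  "squeeze": 15
}}

```text
t: 23.85
eef_pos: [0.4436, -0.1467, -0.0034]
orientation: [0.0, 0.268, 0.963, -0.0]
wrist_force: [-0.1, 0.0, 0.4]
width: 0.0415
```

Request:
{"op": "carry_out", "data": {
  "deltas": [
    [0,0,-0.02,0,0,0],
    [0,0,-0.06,0,0,0],
    [0,0,-0.11,0,0,0],
    [0,0,-0.16,0,0,0],
    [0,0,-0.21,0,0,0],
    [0,0,-0.235,0,0,0],
    [0,0,-0.235,0,0,0]
  ]
}}

```text
t: 24.72
eef_pos: [0.4446, -0.1473, 0.2334]
orientation: [0.002, 0.268, 0.963, -0.001]
wrist_force: [-0.5, -0.4, -0.2]
width: 0.0415
```

```bash
python3 - <<'E'
from h import *
print(pose()[0],monitor.get_state()['width'])
go(cw(0.0,-.04,.23),85.33)
E
```

```text
[ 0.44462269 -0.14728723  0.23344066] 0.04149992087436137
delta [0.1385 0.2986 0.0028] turn [-0.01  0.05 -5.28] rows>= 6
```

Request:
{"op": "carry_out", "data": {
  "deltas": [
    [0.017,0.037,0,0,0,-0.7],
    [0.035,0.075,0,0,0,-1.4],
    [0.052,0.112,0,0,0,-2.1],
    [0.069,0.149,0,0,0,-2.7],
    [0.087,0.187,0,0,0,-3.4],
    [0.104,0.224,0,0,0,-4.1],
    [0.121,0.261,0,0,0,-4.7],
    [0.1385,0.2985,0,0,0,-5.28],
    [0.1385,0.2985,0,0,0,-5.28],
    [0.1385,0.2985,0,0,0,-5.28]
  ]
}}

```text
t: 25.98
eef_pos: [0.478, 0.18, 0.2298]
orientation: [-0.001, 0.041, 0.999, -0.001]
wrist_force: [0.3, -1.1, 0.3]
width: 0.0416
```

```bash
python3 - <<'E'
from h import *
print(pose()[0],monitor.get_state()['width'])
c=cap('wrist','w8')
for b in (-.08,0,.08): print(b,proj(c,[cw(sx*.0415,b+sy*.0235,.11) for sx,sy in((-1,-1),(-1,1),(1,1),(1,-1))]).round(0).tolist())
E
```

```text
[0.47800904 0.1800184  0.22980479] 0.04159149086115254
-0.08 [[255.0, 152.0], [302.0, 152.0], [304.0, 229.0], [260.0, 229.0]]
0 [[336.0, 152.0], [383.0, 152.0], [378.0, 229.0], [334.0, 229.0]]
0.08 [[417.0, 152.0], [464.0, 152.0], [452.0, 229.0], [409.0, 229.0]]
```

View pics/w8.png

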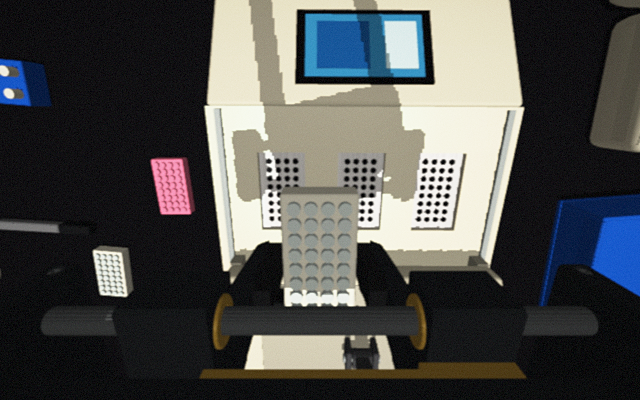

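```bash
cat > bays.py <<'E'
from h import *
def wells(c,boxes):
    g=cv2.cvtColor(c['pixels'],cv2.COLOR_RGB2GRAY)
    bg=cv2.medianBlur(g,15).astype(int); m=((g.astype(int)<bg*0.6)).astype(np.uint8)
    n,l,st,ce=cv2.connectedComponentsWithStats(m,connectivity=4); out={}
    for k,(x0,x1,y0,y1) in boxes.items():
        P=np.array([ce[i] for i in range(1,n) if x0<ce[i][0]<x1 and y0<ce[i][1]<y1 and 6<st[i,4]<60])
        out[k]=back(c,P,.102)[:,:2] if len(P) else P
    return out
E
python3 - <<'E'
from bays import *
c=cap('wrist')
o=wells(c,{1:(262,305,153,186),2:(340,384,153,228),3:(415,462,153,228)})
Rc=np.array([[np.cos(CA),np.sin(CA)],[-np.sin(CA),np.cos(CA)]])
for k,P in o.items():
    q=(P-CY)@Rc.T; print(k,len(P),P.mean(0).round(4),'cyc: min',q.min(0).round(4),'max',q.max(0).round(4)); 
    print(np.sort(q[:,1]).round(3).tolist() if k==3 else '')
E
```

```text
1 14 [0.4573 0.1446] cyc: min [-0.0313 -0.0922] max [-0.005  -0.0647]

2 25 [0.4804 0.2254] cyc: min [-0.031  -0.0117] max [0.0436 0.0159]

3 32 [0.4911 0.3016] cyc: min [-0.0307  0.0683] max [0.0329 0.0959]
[0.068, 0.068, 0.068, 0.068, 0.068, 0.069, 0.069, 0.069, 0.077, 0.078, 0.078, 0.078, 0.078, 0.078, 0.078, 0.078, 0.087, 0.087, 0.087, 0.087, 0.087, 0.087, 0.087, 0.087, 0.095, 0.096, 0.096, 0.096, 0.096, 0.096, 0.096, 0.096]
```

```bash
sed -i 's/^CY=.*/CY=np.array([0.48441,0.2217]); CA=-0.0815/' h.py; python3 - <<'E'
from h import *
print(pose()); go(cw(0.0,-.08,.12),85.33)
E
```

```text
(array([0.4785317 , 0.17952154, 0.23061516]), Rotation.from_matrix(array([[-9.96569163e-01,  8.27518338e-02, -1.42710938e-03],
                            [ 8.27525746e-02,  9.96570014e-01, -4.68019676e-04],
                            [ 1.38348492e-03, -5.84510952e-04, -9.99998872e-01]])))
delta [-0.0026 -0.0374  0.1106] turn [-0.01 -0.02 -0.02] rows>= 2
```

Request:
{"op": "carry_out", "data": {
  "deltas": [
    [-0.002,-0.02,0,0,0,0],
    [-0.002,-0.037,0.03,0,0,0],
    [-0.002,-0.037,0.07,0,0,0],
    [-0.002,-0.037,0.1,0,0,0],
    [-0.002,-0.037,0.11,0,0,0],
    [-0.002,-0.037,0.11,0,0,0]
  ]
}}

```text
t: 26.82
eef_pos: [0.4778, 0.1429, 0.1215]
orientation: [-0.0, 0.041, 0.999, -0.0]
wrist_force: [-0.7, -0.7, 0.2]
width: 0.0414
```

```bash
python3 - <<'E'
from h import *
go(cw(0.0,-.08,.0986),85.33); print(monitor.get_state()['wrist_force'])
E
```

```text
delta [-0.0001 -0.0009  0.0229] turn [-0.   -0.01 -0.01] rows>= 1
[-0.73952149 -0.73735566  0.22481903]
```

Request:
{"op": "carry_out", "data": {
  "deltas": [
    [0,-0.0005,0.005,0,0,0],
    [0,-0.0005,0.01,0,0,0],
    [0,-0.0005,0.014,0,0,0],
    [0,-0.0005,0.018,0,0,0],
    [0,-0.0005,0.021,0,0,0],
    [0,-0.0005,0.023,0,0,0],
    [0,-0.0005,0.023,0,0,0]
  ]
}}

```text
t: 27.7
eef_pos: [0.478, 0.143, 0.0986]
orientation: [0.0, 0.041, 0.999, 0.0]
wrist_force: [-0.9, 0.0, -0.5]
width: 0.0421
```

Request:
{"op": "carry_out", "data": {
  "deltas": [
    [0,0,0.001,0,0,0],
    [0,0,0.002,0,0,0],
    [0,0,0.002,0,0,0]
  ]
}}

```text
t: 28.08
eef_pos: [0.4781, 0.143, 0.0982]
orientation: [0.0, 0.04, 0.999, -0.0]
wrist_force: [-8.1, -0.1, 16.5]
width: 0.0417
```

Request:
{"op": "carry_out", "data": {
  "deltas": [
    [0,0,-0.001,0,0,0],
    [0,0,-0.001,0,0,0],
    [0,0,-0.001,0,0,0],
    [0,0,-0.02,0,0,0],
    [0,0,-0.06,0,0,0],
    [0,0,-0.1,0,0,0],
    [0,0,-0.11,0,0,0],
    [0,0,-0.11,0,0,0]
  ],
  "gripper": 0.27
}}

```text
t: 29.08
eef_pos: [0.4779, 0.143, 0.2063]
orientation: [0.0, 0.041, 0.999, 0.0]
wrist_force: [-0.4, 0.4, -0.5]
width: 0.0559
```

```bash
python3 - <<'E'
from h import *
c=cap('scene','s9'); fitplate(c,.6088,-.1508,-9.4); fitplate(c,.4288,-.3223,-25.8); fitplate(c,*cw(0,-.08)[:2],-4.67,.102)
c=cap('top'); fitplate(c,.6088,-.1508,-9.4); fitplate(c,.4288,-.3223,-25.8)
go([.6088,-.150,.2],-9.5+90)
E
```

```text
plate [ 0.6087 -0.1511] yaw -8.9 iou 0.914
plate [ 0.4284 -0.3257] yaw -25.6 iou 0.89
plate [0.476  0.2081] yaw -83.8 iou 0.148
plate [ 0.6096 -0.1483] yaw -10.3 iou 0.929
plate [ 0.4292 -0.3231] yaw -26.0 iou 0.946
delta [-0.1553 -0.2812  0.0045] turn [-0.01 -0.03  0.97] rows>= 6
```

Request:
{"op": "carry_out", "data": {
  "deltas": [
    [-0.01,-0.04,0,0,0,0.1],
    [-0.03,-0.08,0,0,0,0.3],
    [-0.05,-0.12,0,0,0,0.4],
    [-0.075,-0.16,0,0,0,0.5],
    [-0.1,-0.2,0,0,0,0.7],
    [-0.13,-0.24,0.01,0,0,0.9],
    [-0.156,-0.28,0.03,0,0,1],
    [-0.156,-0.28,0.045,0,0,1],
    [-0.156,-0.28,0.045,0,0,1],
    [-0.156,-0.28,0.045,0,0,1]
  ],
  "gripper": 0.6
}}

```text
t: 30.42
eef_pos: [0.6101, -0.1475, 0.1614]
orientation: [-0.0, 0.084, 0.997, 0.0]
wrist_force: [-0.1, -0.4, 0.9]
width: 0.0706
```

```bash
python3 - <<'E'
from h import *
c=cap('wrist','w10'); print(pose()[0])
x=fitplate(c,.6096,-.1483,-10)
go([x[0],x[1],-.0035],np.degrees(x[2])+90)
E
```

```text
[ 0.61054743 -0.14763115  0.1621084 ]
plate [ 0.6098 -0.1491] yaw -10.6 iou 0.964
delta [ 0.0006 -0.0016  0.1656] turn [-0.    0.01  0.2 ] rows>= 3
```

Request:
{"op": "carry_out", "data": {
  "deltas": [
    [0.0005,-0.0015,0.04,0,0,0.2],
    [0.0005,-0.0015,0.08,0,0,0.2],
    [0.0005,-0.0015,0.12,0,0,0.2],
    [0.0005,-0.0015,0.145,0,0,0.2],
    [0.0005,-0.0015,0.158,0,0,0.2],
    [0.0005,-0.0015,0.1655,0,0,0.2],
    [0.0005,-0.0015,0.1655,0,0,0.2]
  ]
}}

```text
t: 31.35
eef_pos: [0.6103, -0.1502, -0.0033]
orientation: [0.0, 0.093, 0.996, -0.0]
wrist_force: [0.2, 0.1, 0.2]
width: 0.0703
```

Request:
{"op": "carry_out", "data": {
  "deltas": [
    [0,0,0,0,0,0],
    [0,0,0,0,0,0],
    [0,0,0,0,0,0],
    [0,0,0,0,0,0],
    [0,0,0,0,0,0]
  ],
  "gripper": -1
}}

```text
t: 31.98
eef_pos: [0.6101, -0.1503, -0.0035]
orientation: [0.0, 0.093, 0.996, -0.0]
wrist_force: [-1.0, 0.2, 3.7]
width: 0.0418
```

Request:
{"op": "carry_out", "data": {
  "deltas": [
    [0,0,-0.02,0,0,0],
    [0,0,-0.06,0,0,0],
    [0,0,-0.11,0,0,0],
    [0,0,-0.16,0,0,0],
    [0,0,-0.21,0,0,0],
    [0,0,-0.235,0,0,0],
    [0,0,-0.235,0,0,0]
  ]
}}

```text
t: 32.85
eef_pos: [0.6112, -0.1507, 0.2348]
orientation: [0.003, 0.093, 0.996, -0.001]
wrist_force: [0.4, 1.4, -1.3]
width: 0.0417
```

```bash
python3 - <<'E'
from h import *
print(pose()[0]); go(cw(0,0,.22),85.33)
E
```

```text
[ 0.61115971 -0.15070816  0.23477772]
delta [0.1935 0.3426 0.0131] turn [-0.02  0.07 -1.2 ] rows>= 7
```

Request:
{"op": "carry_out", "data": {
  "deltas": [
    [0.04,0.02,0,0,0,0],
    [0.08,0.05,0,0,0,0],
    [0.12,0.09,0,0,0,-0.2],
    [0.155,0.135,0,0,0,-0.4],
    [0.18,0.185,0,0,0,-0.6],
    [0.1935,0.235,0,0,0,-0.8],
    [0.1935,0.285,0,0,0,-1],
    [0.1935,0.325,0,0,0,-1.2],
    [0.1935,0.3426,0.02,0,0,-1.2],
    [0.1935,0.3426,0.06,0,0,-1.2],
    [0.1935,0.3426,0.09,0,0,-1.2],
    [0.1935,0.3426,0.09,0,0,-1.2]
  ]
}}

```text
t: 34.35
eef_pos: [0.4798, 0.2217, 0.1372]
orientation: [-0.004, 0.041, 0.999, -0.001]
wrist_force: [-0.6, 0.1, 0.2]
width: 0.0419
```

```bash
python3 - <<'E'
from h import *
print(pose()[0]); go(cw(0,0,.0986),85.33)
E
```

```text
[0.47978345 0.22167988 0.13721904]
delta [-0.0049  0.0005  0.0386] turn [-0.03 -0.09  0.  ] rows>= 1
```

Request:
{"op": "carry_out", "data": {
  "deltas": [
    [0,0,0.01,0,0,0],
    [0,0,0.014,0,0,0],
    [0,0,0.014,0,0,0],
    [0,0,0.014,0,0,0]
  ]
}}

```text
t: 34.85
eef_pos: [0.4835, 0.2224, 0.1276]
orientation: [0.001, 0.041, 0.999, 0.0]
wrist_force: [0.3, 0.2, -0.1]
width: 0.0419
```

```bash
python3 - <<'E'
from h import *
print(pose()[0]); go(cw(0,0,.0986),85.33)
E
```

```text
[0.48347922 0.22237756 0.12764105]
delta [-0.001  -0.0006  0.029 ] turn [0.   0.01 0.  ] rows>= 1
```

Request:
{"op": "carry_out", "data": {
  "deltas": [
    [-0.001,-0.0005,0.008,0,0,0],
    [-0.001,-0.0005,0.014,0,0,0],
    [-0.001,-0.0005,0.019,0,0,0],
    [-0.001,-0.0005,0.023,0,0,0],
    [-0.001,-0.0005,0.027,0,0,0],
    [-0.001,-0.0005,0.03,0,0,0],
    [-0.001,-0.0005,0.031,0,0,0],
    [-0.001,-0.0005,0.031,0,0,0]
  ]
}}

```text
t: 35.85
eef_pos: [0.4843, 0.2217, 0.0979]
orientation: [0.0, 0.04, 0.999, -0.0]
wrist_force: [-8.4, -2.4, 14.9]
width: 0.0418
```

Request:
{"op": "carry_out", "data": {
  "deltas": [
    [0,0,-0.001,0,0,0],
    [0,0,-0.001,0,0,0],
    [0,0,-0.001,0,0,0],
    [0,0,-0.02,0,0,0],
    [0,0,-0.06,0,0,0],
    [0,0,-0.11,0,0,0],
    [0.02,-0.05,-0.11,0,0,0],
    [0.04,-0.11,-0.11,0,0,0],
    [0.04,-0.17,-0.11,0,0,0],
    [0.04,-0.22,-0.11,0,0,0],
    [0.04,-0.26,-0.11,0,0,0],
    [0.04,-0.26,-0.11,0,0,0]
  ],
  "gripper": 0.27
}}

```text
t: 37.35
eef_pos: [0.4229, -0.0363, 0.206]
orientation: [0.0, 0.043, 0.999, -0.0]
wrist_force: [-0.2, 1.1, -0.7]
width: 0.0561
```

```bash
python3 - <<'E'
from h import *
c=cap('top'); fitplate(c,.4288,-.3223,-25.8)
go([.4292,-.323,.16],64)
E
```

```text
plate [ 0.4293 -0.3233] yaw -25.7 iou 0.946
delta [-0.0306 -0.2865  0.0458] turn [ 0.   -0.    4.23] rows>= 5
```

Request:
{"op": "carry_out", "data": {
  "deltas": [
    [-0.005,-0.05,0,0,0,0.7],
    [-0.01,-0.1,0,0,0,1.4],
    [-0.016,-0.15,0,0,0,2.1],
    [-0.021,-0.2,0.01,0,0,2.8],
    [-0.026,-0.25,0.03,0,0,3.6],
    [-0.0305,-0.2865,0.045,0,0,4.23],
    [-0.0305,-0.2865,0.045,0,0,4.23],
    [-0.0305,-0.2865,0.045,0,0,4.23],
    [-0.0305,-0.2865,0.045,0,0,4.23]
  ],
  "gripper": 0.6
}}

```text
t: 38.52
eef_pos: [0.4308, -0.3208, 0.1616]
orientation: [0.0, 0.222, 0.975, -0.0]
wrist_force: [-0.4, -0.9, -0.3]
width: 0.0703
```

```bash
python3 - <<'E'
from h import *
c=cap('wrist','w11'); print(pose()[0])
x=fitplate(c,.4292,-.3232,-26)
go([x[0],x[1],-.0035],np.degrees(x[2])+90)
E
```

```text
[ 0.4308058  -0.32099359  0.16172948]
plate [ 0.4307 -0.3238] yaw -26.8 iou 0.958
delta [-0.0009 -0.0026  0.1652] turn [-0.    0.01  0.21] rows>= 3
```

Request:
{"op": "carry_out", "data": {
  "deltas": [
    [-0.001,-0.0025,0.04,0,0,0.2],
    [-0.001,-0.0025,0.08,0,0,0.2],
    [-0.001,-0.0025,0.12,0,0,0.2],
    [-0.001,-0.0025,0.145,0,0,0.2],
    [-0.001,-0.0025,0.158,0,0,0.2],
    [-0.001,-0.0025,0.165,0,0,0.2],
    [-0.001,-0.0025,0.165,0,0,0.2]
  ]
}}

```text
t: 39.45
eef_pos: [0.4303, -0.325, -0.0035]
orientation: [0.0, 0.232, 0.973, -0.0]
wrist_force: [-0.2, -0.1, 1.9]
width: 0.0705
```

Request:
{"op": "carry_out", "data": {
  "deltas": [
    [0,0,0,0,0,0],
    [0,0,0,0,0,0],
    [0,0,0,0,0,0],
    [0,0,0,0,0,0],
    [0,0,0,0,0,0]
  ],
  "gripper": -1
}}

```text
t: 40.08
eef_pos: [0.4301, -0.3251, -0.0036]
orientation: [0.0, 0.232, 0.973, -0.0]
wrist_force: [-0.4, 0.5, 5.0]
width: 0.0414
```

Request:
{"op": "carry_out", "data": {
  "deltas": [
    [0,0,-0.02,0,0,0],
    [0,0,-0.06,0,0,0],
    [0,0,-0.11,0,0,0],
    [0,0,-0.16,0,0,0],
    [0,0,-0.21,0,0,0],
    [0,0,-0.235,0,0,0],
    [0,0,-0.235,0,0,0]
  ]
}}

```text
t: 40.95
eef_pos: [0.4308, -0.3258, 0.233]
orientation: [0.002, 0.232, 0.973, -0.001]
wrist_force: [-0.9, 0.1, -0.6]
width: 0.0417
```

```bash
python3 - <<'E'
from h import *
print(pose()[0]); go(cw(-.01,.08,.23),85.33)
E
```

```text
[ 0.43077928 -0.32579197  0.23299239]
delta [0.2385 0.5832 0.001 ] turn [-0.03  0.04 -4.43] rows>= 11
```

Request:
{"op": "carry_out", "data": {
  "deltas": [
    [0.012,0.03,0,0,0,-0.2],
    [0.032,0.078,0,0,0,-0.6],
    [0.053,0.13,0,0,0,-1],
    [0.075,0.183,0,0,0,-1.4],
    [0.097,0.237,0,0,0,-1.8],
    [0.119,0.29,0,0,0,-2.2],
    [0.141,0.344,0,0,0,-2.6],
    [0.163,0.398,0,0,0,-3],
    [0.185,0.451,0,0,0,-3.4],
    [0.206,0.504,0,0,0,-3.8],
    [0.224,0.548,0,0,0,-4.2],
    [0.2385,0.583,0,0,0,-4.43]
  ]
}}

```text
t: 42.45
eef_pos: [0.4787, 0.3047, 0.2282]
orientation: [-0.002, 0.04, 0.999, -0.001]
wrist_force: [-0.9, -0.6, -0.7]
width: 0.0417
```

```bash
python3 - <<'E'
from h import *
print(pose()[0]); go(cw(0,.08,.13),85.33)
E
```

```text
[0.478701   0.30467391 0.22817351]
delta [-0.0128 -0.0021  0.0981] turn [-0.02 -0.04  0.02] rows>= 2
```

Request:
{"op": "carry_out", "data": {
  "deltas": [
    [-0.01,-0.001,0,0,0,0],
    [-0.01,-0.001,0.03,0,0,0],
    [-0.01,-0.001,0.065,0,0,0],
    [-0.01,-0.001,0.09,0,0,0],
    [-0.01,-0.001,0.1,0,0,0],
    [-0.01,-0.001,0.1,0,0,0],
    [-0.01,-0.001,0.1,0,0,0]
  ]
}}

```text
t: 43.32
eef_pos: [0.4908, 0.3012, 0.132]
orientation: [0.001, 0.041, 0.999, 0.0]
wrist_force: [-0.0, 0.3, 0.1]
width: 0.0418
```

```bash
python3 - <<'E'
from h import *
print(pose()[0]); go(cw(0,.08,.0986),85.33)
E
```

```text
[0.49077443 0.30118101 0.13203397]
delta [-0.0001  0.0002  0.0334] turn [ 0.01  0.02 -0.  ] rows>= 1
```

Request:
{"op": "carry_out", "data": {
  "deltas": [
    [0,0,0.01,0,0,0],
    [0,0,0.018,0,0,0],
    [0,0,0.024,0,0,0],
    [0,0,0.028,0,0,0],
    [0,0,0.031,0,0,0],
    [0,0,0.034,0,0,0],
    [0,0,0.035,0,0,0],
    [0,0,0.035,0,0,0]
  ]
}}

```text
t: 44.32
eef_pos: [0.4903, 0.3013, 0.0981]
orientation: [0.0, 0.04, 0.999, -0.0]
wrist_force: [-5.8, -3.3, 12.6]
width: 0.0418
```

Request:
{"op": "carry_out", "data": {
  "deltas": [
    [0,0,-0.001,0,0,0],
    [0,0,-0.001,0,0,0],
    [0,0,-0.001,0,0,0],
    [0,0,-0.02,0,0,0],
    [0,0,-0.06,0,0,0],
    [0,0,-0.11,0,0,0],
    [0.03,-0.05,-0.12,0,0,0],
    [0.06,-0.11,-0.12,0,0,0],
    [0.06,-0.17,-0.12,0,0,0],
    [0.06,-0.23,-0.12,0,0,0],
    [0.06,-0.27,-0.12,0,0,0],
    [0.06,-0.27,-0.12,0,0,0]
  ],
  "gripper": 0.27
}}

```text
t: 45.82
eef_pos: [0.4086, 0.0348, 0.2174]
orientation: [0.001, 0.043, 0.999, -0.0]
wrist_force: [-0.0, 0.8, -0.1]
width: 0.0558
```

```bash
python3 - <<'E'
from h import *
print(pose()[0]); go(cw(.085,-.088,.20),-4.67)
c=cap('wrist','w12'); cap('scene','s12'); a=cv2.imread('pics/w12.png'); b=cv2.imread('pics/s12.png')[190:340,310:490]
cv2.imwrite('pics/m12.png',np.hstack([a[50:350,330:640],cv2.resize(b,(360,300),interpolation=cv2.INTER_CUBIC)]))
E
```

```text
[0.40857115 0.0348437  0.21742123]
delta [-0.1448  0.1051  0.0177] turn [ 0.02  0.03 17.95] rows>= 9
```

View pics/m12.png

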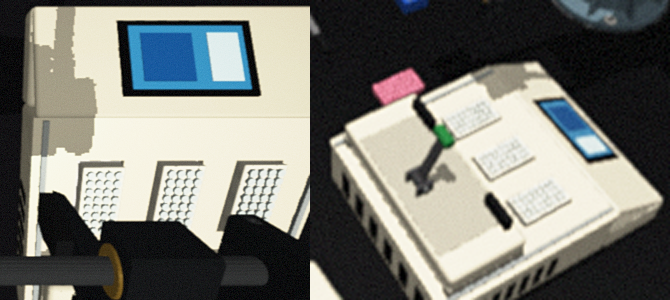

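The three plates sit level and flush in their blocks, at crop (100,195), (180,195) and (258,195). I go back to the right rib.

Request:
{"op": "carry_out", "data": {
  "deltas": [
    [-0.015,0.01,0,0,0,1.9],
    [-0.03,0.02,0,0,0,3.8],
    [-0.045,0.03,0,0,0,5.7],
    [-0.06,0.04,0,0,0,7.6],
    [-0.08,0.055,0,0,0,9.5],
    [-0.1,0.07,0,0,0,11.4],
    [-0.12,0.085,0,0,0,13.3],
    [-0.135,0.095,0,0,0,15.2],
    [-0.145,0.105,0,0,0,17],
    [-0.145,0.105,0.005,0,0,17.95],
    [-0.145,0.105,0.01,0,0,17.95],
    [-0.145,0.105,0.01,0,0,17.95]
  ],
  "gripper": 0.1
}}

```text
t: 47.42
eef_pos: [0.5606, 0.1309, 0.2054]
orientation: [-0.0, 0.733, 0.68, -0.0]
wrist_force: [0.5, -0.6, -0.1]
width: 0.0485
```

```bash
python3 - <<'E'
from h import *
print(pose()[0]); go(cw(.085,-.088,.153),-4.67)
E
```

```text
[0.56060947 0.13094854 0.20542347]
delta [-0.0038  0.0017  0.0524] turn [-0.02  0.    0.09] rows>= 1
```

Request:
{"op": "carry_out", "data": {
  "deltas": [
    [-0.003,0.001,0.015,0,0,0.1],
    [-0.003,0.001,0.03,0,0,0.1],
    [-0.003,0.001,0.042,0,0,0.1],
    [-0.003,0.001,0.051,0,0,0.1],
    [-0.003,0.001,0.051,0,0,0.1]
  ]
}}

```text
t: 48.05
eef_pos: [0.5614, 0.1267, 0.154]
orientation: [-0.001, 0.737, 0.676, -0.001]
wrist_force: [-0.1, 0.7, 1.0]
width: 0.0485
```

Request:
{"op": "carry_out", "data": {
  "deltas": [
    [0,0,0,0,0,0],
    [0,0,0,0,0,0],
    [0,0,0,0,0,0],
    [0,0,0,0,0,0],
    [0,0,0,0,0,0],
    [0,0,0,0,0,0]
  ],
  "gripper": -1,
  "squeeze": 20
}}

```text
t: 48.8
eef_pos: [0.5599, 0.127, 0.1551]
orientation: [-0.002, 0.737, 0.676, -0.002]
wrist_force: [-8.7, 0.4, 6.9]
width: 0.0119
```

Request:
{"op": "carry_out", "data": {
  "deltas": [
    [0,-0.008,0,0,0,0],
    [0,-0.018,0,0,0,0],
    [0,-0.03,0,0,0,0],
    [0,-0.042,0,0,0,0],
    [0,-0.054,0,0,0,0],
    [0,-0.066,0,0,0,0],
    [0,-0.078,0,0,0,0],
    [0,-0.09,0,0,0,0],
    [0,-0.102,0,0,0,0],
    [0,-0.112,0,0,0,0],
    [0,-0.12,0,0,0,0],
    [0,-0.12,0,0,0,0]
  ]
}}

```text
t: 50.3
eef_pos: [0.4421, 0.1372, 0.1551]
orientation: [0.0, 0.737, 0.676, 0.0]
wrist_force: [-0.2, 1.3, -1.0]
width: 0.0121
```

Request:
{"op": "carry_out", "data": {
  "deltas": [
    [0,-0.003,0,0,0,0],
    [0,-0.006,0,0,0,0],
    [0,-0.009,0,0,0,0],
    [0,-0.009,0,0,0,0]
  ]
}}

```text
t: 50.8
eef_pos: [0.434, 0.1379, 0.1551]
orientation: [0.0, 0.737, 0.676, 0.001]
wrist_force: [3.4, 0.0, -3.6]
width: 0.0114
```

Request:
{"op": "carry_out", "data": {
  "deltas": [
    [0,-0.002,0,0,0,0],
    [0,-0.004,0,0,0,0],
    [0,-0.004,0,0,0,0]
  ]
}}

```text
t: 51.18
eef_pos: [0.4305, 0.1382, 0.1551]
orientation: [0.001, 0.737, 0.676, 0.001]
wrist_force: [5.8, 1.0, -5.7]
width: 0.0116
```

Request:
{"op": "carry_out", "data": {
  "deltas": [
    [0,-0.002,0,0,0,0],
    [0,-0.003,0,0,0,0],
    [0,-0.003,0,0,0,0]
  ]
}}

```text
t: 51.55
eef_pos: [0.4305, 0.1382, 0.1552]
orientation: [0.003, 0.737, 0.676, 0.003]
wrist_force: [20.7, 0.9, -17.8]
width: 0.0119
```

Request:
{"op": "carry_out", "data": {
  "deltas": [
    [0,0.002,0,0,0,0],
    [0,0.002,0,0,0,0]
  ]
}}

```text
t: 51.8
eef_pos: [0.4305, 0.1382, 0.1552]
orientation: [0.001, 0.737, 0.676, 0.002]
wrist_force: [10.6, 1.6, -9.1]
width: 0.0117
```

Request:
{"op": "carry_out", "data": {
  "deltas": [
    [0,0,0,0,0,0],
    [0,0,0,0,0,0],
    [0,0,0,0,0,0],
    [0,0,-0.03,0,0,0],
    [0,0,-0.08,0,0,0],
    [0,0,-0.12,0,0,0],
    [0,0,-0.155,0,0,0],
    [0,0,-0.155,0,0,0]
  ],
  "gripper": 0.1
}}

```text
t: 52.8
eef_pos: [0.4299, 0.1384, 0.313]
orientation: [0.002, 0.737, 0.676, 0.002]
wrist_force: [-0.5, -0.3, 0.5]
width: 0.0488
```

```bash
python3 - <<'E'
from h import *
print(pose()[0]); go(cw(-.0108,0,.31),85.33)
E
```

```text
[0.42985461 0.13840503 0.31300424]
delta [0.0876 0.0364 0.0033] turn [ 0.04 -0.06 17.95] rows>= 9
```

Request:
{"op": "carry_out", "data": {
  "deltas": [
    [0.009,0.004,0,0,0,-1.8],
    [0.018,0.007,0,0,0,-3.6],
    [0.027,0.011,0,0,0,-5.4],
    [0.036,0.015,0,0,0,-7.2],
    [0.045,0.019,0,0,0,-9],
    [0.054,0.023,0,0,0,-10.8],
    [0.063,0.027,0,0,0,-12.6],
    [0.072,0.031,0,0,0,-14.4],
    [0.08,0.034,0,0,0,-16.2],
    [0.0876,0.0364,0,0,0,-18.05],
    [0.0876,0.0364,0,0,0,-18.05],
    [0.0876,0.0364,0,0,0,-18.05]
  ]
}}

```text
t: 54.3
eef_pos: [0.4718, 0.2222, 0.3091]
orientation: [-0.001, 0.042, 0.999, -0.0]
wrist_force: [-0.1, -0.5, 0.1]
width: 0.0488
```

```bash
python3 - <<'E'
from h import *
print(pose()[0]); go(cw(-.0108,0,.235),85.33)
c=cap('wrist','w13'); im=c['pixels'].astype(int); g=((im[...,1]>im[...,0]+25)&(im[...,1]>im[...,2]+15)).astype(np.uint8)
n,l,st,ce=cv2.connectedComponentsWithStats(g); 
for i in range(1,n):
    if st[i,4]>60: print(st[i],ce[i].round(1))
print(proj(c,[cw(-.0108,-.015,.2532),cw(-.0108,.015,.2532)]).round(1))
E
```

```text
[0.47176778 0.22218805 0.30907732]
delta [-0.002   0.0006  0.0741] turn [-0.01 -0.02 -0.03] rows>= 2
[301 203  37  22 731] [319.4 213.5]
[[301.4 214. ]
 [338.1 213.9]]
```

Request:
{"op": "carry_out", "data": {
  "deltas": [
    [-0.001,0,0.025,0,0,0],
    [-0.001,0,0.045,0,0,0],
    [-0.001,0,0.062,0,0,0],
    [-0.001,0,0.074,0,0,0],
    [-0.001,0,0.074,0,0,0],
    [-0.001,0,0.074,0,0,0]
  ]
}}

```text
t: 55.1
eef_pos: [0.4737, 0.2225, 0.2367]
orientation: [0.001, 0.041, 0.999, 0.0]
wrist_force: [0.2, 0.3, -0.1]
width: 0.0481
```

Request:
{"op": "carry_out", "data": {
  "deltas": [
    [0,0,0,0,0,0],
    [0,0,0,0,0,0],
    [0,0,0,0,0,0],
    [0,0,0,0,0,0],
    [0,0,0,0,0,0],
    [0,0,0,0,0,0]
  ],
  "gripper": -1,
  "squeeze": 15
}}

```text
t: 55.85
eef_pos: [0.4735, 0.2222, 0.2365]
orientation: [0.0, 0.041, 0.999, -0.0]
wrist_force: [-1.6, -2.1, 5.7]
width: 0.0301
```

Request:
{"op": "carry_out", "data": {
  "deltas": [
    [0.0078,0,0.0035,0,0,0],
    [0.0151,0,0.0077,0,0,0],
    [0.022,0,0.0126,0,0,0],
    [0.0284,0,0.0182,0,0,0],
    [0.0342,0,0.0245,0,0,0],
    [0.0394,0,0.0312,0,0,0],
    [0.0438,0,0.0385,0,0,0],
    [0.0475,0,0.0461,0,0,0],
    [0.0504,0,0.0541,0,0,0],
    [0.0525,0,0.0623,0,0,0],
    [0.0538,0,0.0707,0,0,0],
    [0.0542,0,0.0792,0,0,0]
  ]
}}

```text
t: 57.35
eef_pos: [0.4188, 0.2269, 0.156]
orientation: [-0.0, 0.041, 0.999, 0.0]
wrist_force: [-5.4, 0.9, 2.9]
width: 0.0302
```

Request:
{"op": "carry_out", "data": {
  "deltas": [
    [0,0,0.001,0,0,0],
    [0,0,0.003,0,0,0],
    [0,0,0.003,0,0,0]
  ]
}}

```text
t: 57.72
eef_pos: [0.419, 0.2268, 0.1535]
orientation: [-0.0, 0.041, 0.999, 0.0]
wrist_force: [-3.9, 1.6, 0.4]
width: 0.0296
```

Request:
{"op": "carry_out", "data": {
  "deltas": [
    [0,0,0.002,0,0,0],
    [0,0,0.004,0,0,0],
    [0,0,0.004,0,0,0]
  ]
}}

```text
t: 58.1
eef_pos: [0.4216, 0.2267, 0.1523]
orientation: [0.003, 0.041, 0.999, 0.0]
wrist_force: [-5.1, -2.2, 13.3]
width: 0.0299
```

```bash
python3 - <<'E'
from h import *
c=cap('scene','s14'); im=c['pixels'].astype(int); g=((im[...,1]>im[...,0]+25)&(im[...,1]>im[...,2]+15)); g[:,:380]=0;g[:,470:]=0;g[:210]=0;g[300:]=0
ys,xs=np.where(g); print(len(xs),xs.min(),xs.max(),ys.min(),ys.max())
for t in(0,.1,.2): print(t,proj(c,[cw(.02-.085*np.cos(t),s,.174+.085*np.sin(t)) for s in(-.015,.015)]).round(1).tolist())
E
```

```text
35 423 429 242 251
0 [[424.5, 243.7], [431.2, 251.2]]
0.1 [[424.9, 242.0], [431.7, 249.6]]
0.2 [[425.1, 240.4], [431.9, 248.0]]
```

Request:
{"op": "carry_out", "data": {
  "deltas": [
    [0,0,-0.003,0,0,0],
    [0,0,-0.003,0,0,0],
    [0,0,-0.003,0,0,0],
    [0,0,-0.02,0,0,0],
    [0,0,-0.05,0,0,0],
    [0,0,-0.05,0,0,0]
  ],
  "gripper": 0.1
}}

```text
t: 58.9
eef_pos: [0.4212, 0.2273, 0.2029]
orientation: [0.003, 0.041, 0.999, 0.001]
wrist_force: [0.6, -0.6, -0.1]
width: 0.0484
```

Request:
{"op": "carry_out", "data": {
  "deltas": [
    [0,0,0,0,0,0],
    [0,0,0,0,0,0],
    [0,0,0,0,0,0],
    [0,0,0,0,0,0],
    [0,0,0.015,0,0,0],
    [0,0,0.025,0,0,0],
    [0,0,0.028,0,0,0],
    [0,0,0.028,0,0,0]
  ],
  "gripper": -1
}}

```text
t: 59.9
eef_pos: [0.419, 0.2267, 0.1714]
orientation: [-0.0, 0.041, 0.999, -0.0]
wrist_force: [0.3, 0.2, 0.5]
width: 0.0006
```

Request:
{"op": "carry_out", "data": {
  "deltas": [
    [0,0,0.002,0,0,0],
    [0,0,0.004,0,0,0],
    [0,0,0.004,0,0,0]
  ]
}}

```text
t: 60.28
eef_pos: [0.4194, 0.2268, 0.168]
orientation: [0.0, 0.041, 0.999, 0.0]
wrist_force: [0.2, -0.0, 0.1]
width: 0.0006
```

Request:
{"op": "carry_out", "data": {
  "deltas": [
    [0,0,0.001,0,0,0],
    [0,0,0.002,0,0,0],
    [0,0,0.002,0,0,0]
  ]
}}

```text
t: 60.65
eef_pos: [0.4197, 0.2269, 0.1674]
orientation: [0.001, 0.041, 0.999, 0.0]
wrist_force: [-4.7, -1.8, 12.1]
width: 0.0004
```

Request:
{"op": "carry_out", "data": {
  "deltas": [
    [0,0,-0.03,0,0,0],
    [0,0,-0.07,0,0,0],
    [0,-0.04,-0.09,0,0,0],
    [0,-0.09,-0.09,0,0,0],
    [0,-0.14,-0.09,0,0,0],
    [-0.01,-0.19,-0.09,0,0,0],
    [-0.03,-0.24,-0.09,0,0,0],
    [-0.05,-0.29,-0.09,0,0,0],
    [-0.07,-0.34,-0.09,0,0,0],
    [-0.09,-0.39,-0.09,0,0,0],
    [-0.11,-0.43,-0.09,0,0,0],
    [-0.11,-0.43,-0.09,0,0,0]
  ],
  "gripper": -0.1
}}

```text
t: 62.15
eef_pos: [0.4941, -0.2133, 0.2552]
orientation: [-0.0, 0.042, 0.999, 0.0]
wrist_force: [-0.3, -0.6, -0.3]
width: 0.04
```

```bash
python3 - <<'E'
from h import *
print(pose()[0],monitor.get_state()['q'].round(2)); go([.5826,-.3746,.17],88)
E
```

```text
[ 0.49410426 -0.21331081  0.25517539] [-0.63  0.07  1.66 -0.    1.41 -2.11]
delta [-0.1019 -0.1532  0.0851] turn [ 0.   -0.01 -0.57] rows>= 4
```

Request:
{"op": "carry_out", "data": {
  "deltas": [
    [-0.025,-0.04,0,0,0,0],
    [-0.05,-0.08,0.02,0,0,-0.2],
    [-0.075,-0.12,0.04,0,0,-0.4],
    [-0.102,-0.153,0.065,0,0,-0.57],
    [-0.102,-0.153,0.085,0,0,-0.57],
    [-0.102,-0.153,0.085,0,0,-0.57],
    [-0.102,-0.153,0.085,0,0,-0.57]
  ]
}}

```text
t: 63.02
eef_pos: [0.5834, -0.3703, 0.1723]
orientation: [0.0, 0.015, 1.0, -0.0]
wrist_force: [-0.2, -0.9, -0.2]
width: 0.0398
```

```bash
python3 - <<'E'
from h import *
print(pose()[0],monitor.get_state()['q'].round(2))
c=cap('wrist','w15'); print(proj(c,[[.5826,-.3746,.068],[.5826+.027,-.3746,.068],[.5826-.027,-.3746,.068],[.5826,-.3746,.038]]).round(1).tolist())
a=cv2.imread('pics/w15.png')
cv2.imwrite('pics/m15.png',cv2.resize(a[120:280,220:420],None,fx=4,fy=4)[:600])
E
```

```text
[ 0.58336077 -0.37031966  0.17227123] [-0.74  0.48  1.33  0.    1.33 -2.28]
[[314.7, 193.8], [315.7, 219.4], [313.7, 166.5], [315.1, 185.8]]
```

View pics/m15.png

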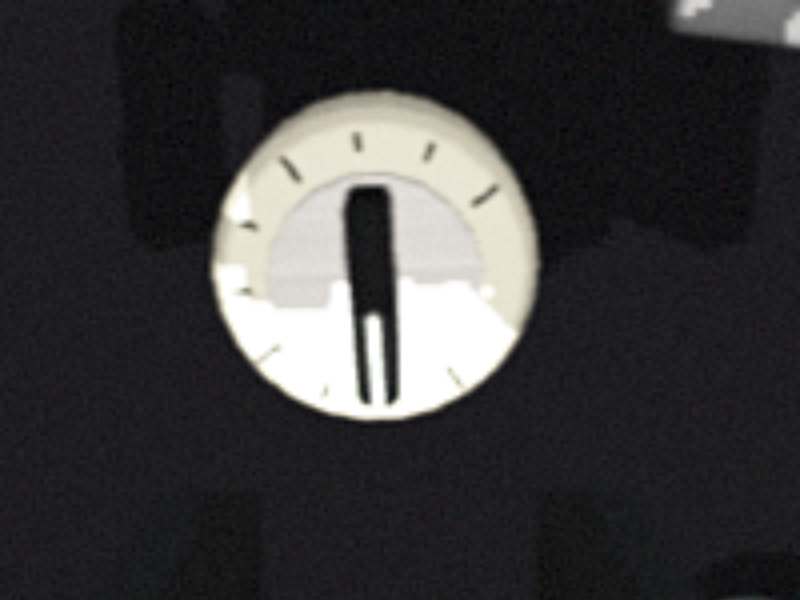

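The bar runs from (312,167) to (314.5,220), aligned with world x within 1° and centred near (313.2,193.5). I descend and grip it.

```bash
python3 - <<'E'
from h import *
go([.5826,-.3757,.034],90)
E
```

```text
delta [ 0.0011 -0.0048  0.1389] turn [-0.02  0.02 -0.35] rows>= 3
```

Request:
{"op": "carry_out", "data": {
  "deltas": [
    [0.001,-0.0035,0.03,0,0,-0.35],
    [0.001,-0.0035,0.06,0,0,-0.35],
    [0.001,-0.0035,0.09,0,0,-0.35],
    [0.001,-0.0035,0.12,0,0,-0.35],
    [0.001,-0.0035,0.134,0,0,-0.35],
    [0.001,-0.0035,0.138,0,0,-0.35],
    [0.001,-0.0035,0.138,0,0,-0.35]
  ]
}}

```text
t: 63.95
eef_pos: [0.5827, -0.3755, 0.0342]
orientation: [0.001, 0.0, 1.0, -0.001]
wrist_force: [0.1, -0.5, 0.3]
width: 0.0395
```

```bash
python3 - <<'E'
from h import *
go([.5826,-.3757,.034],90)
s=monitor.get_state(); print(s['wrist_force'].round(1),s['moment'].round(3))
E
```

```text
delta [ 0.0001 -0.0002  0.0002] turn [-0.02  0.02 -0.01] rows>= 1
[ 0.1 -0.5  0.3] [0.016 0.037 0.053]
```

Request:
{"op": "carry_out", "data": {
  "deltas": [
    [0,0,0,0,0,0],
    [0,0,0,0,0,0],
    [0,0,0,0,0,0],
    [0,0,0,0,0,0],
    [0,0,0,0,0,0],
    [0,0,0,0,0,0]
  ],
  "gripper": -1,
  "squeeze": 30
}}

```text
t: 64.7
eef_pos: [0.5822, -0.3767, 0.0335]
orientation: [0.001, 0.001, 1.0, -0.001]
wrist_force: [-0.7, -5.2, -0.7]
width: 0.0118
```

Request:
{"op": "carry_out", "data": {
  "deltas": [
    [0,0,0,0,0,1],
    [0,0,0,0,0,2],
    [0,0,0,0,0,3],
    [0,0,0,0,0,4],
    [0,0,0,0,0,5],
    [0,0,0,0,0,6],
    [0,0,0,0,0,6]
  ]
}}

```text
t: 65.58
eef_pos: [0.5825, -0.3755, 0.0335]
orientation: [0.001, 0.259, 0.966, -0.0]
wrist_force: [0.3, -2.2, 2.8]
width: 0.0119
```

```bash
python3 - <<'E'
from h import *
s=monitor.get_state(); print(s['wrist_force'].round(1),s['moment'].round(3),s['q'].round(2),s['eef_pos'].round(4),s['width'])
E
```

```text
[ 0.3 -2.2  2.8] [-0.311 -0.131 -0.046] [-0.74  0.64  1.4   0.    1.11 -1.79] [ 0.5825 -0.3755  0.0335] 0.011852286376950584
```

Request:
{"op": "carry_out", "data": {
  "deltas": [
    [0,0,0,0,0,1.5],
    [0,0,0,0,0,3.3],
    [0,0,0,0,0,5.1],
    [0,0,0,0,0,6.9],
    [0,0,0,0,0,8.7],
    [0,0,0,0,0,10.5],
    [0,0,0,0,0,12.3],
    [0,0,0,0,0,14.1],
    [0,0,0,0,0,15.9],
    [0,0,0,0,0,17.7],
    [0,0,0,0,0,19],
    [0,0,0,0,0,19]
  ]
}}

```text
t: 67.08
eef_pos: [0.5858, -0.3748, 0.0336]
orientation: [0.003, 0.887, 0.462, 0.003]
wrist_force: [13.7, -1.6, -3.9]
width: 0.0118
```

```bash
python3 - <<'E'
from h import *
s=monitor.get_state(); print(s['wrist_force'].round(1),s['moment'].round(3),s['q'].round(2),s['eef_pos'].round(4),s['width'])
E
```

```text
[13.7 -1.6 -3.9] [-0.187 -2.006 -0.031] [-0.74  0.64  1.4   0.    1.1  -0.13] [ 0.5858 -0.3748  0.0336] 0.011775487417221786
```

```bash
python3 - <<'E'
from h import *
p,Rt=pose(); print((Rt.as_matrix().T@np.array([.004,-.001,0])).round(4), Rt.as_matrix().round(2).tolist())
E
```

```text
[0.0015 0.0039 0.    ] [[0.57, 0.82, 0.01], [0.82, -0.57, -0.0], [0.0, 0.01, -1.0]]
```

Request:
{"op": "carry_out", "data": {
  "deltas": [
    [0.001,0.002,0,0,0,0],
    [0.0015,0.004,0,0,0,0],
    [0.0015,0.004,0,0,0,1.5],
    [0.0015,0.004,0,0,0,3],
    [0.0015,0.004,0,0,0,4.5],
    [0.0015,0.004,0,0,0,6],
    [0.0015,0.004,0,0,0,7.5],
    [0.0015,0.004,0,0,0,9],
    [0.0015,0.004,0,0,0,10],
    [0.0015,0.004,0,0,0,10]
  ]
}}

```text
t: 68.32
eef_pos: [0.587, -0.3766, 0.0335]
orientation: [0.001, 0.999, 0.044, 0.001]
wrist_force: [3.6, -1.0, 2.3]
width: 0.0121
```

```bash
python3 - <<'E'
from h import *
s=monitor.get_state(); print(s['wrist_force'].round(1),s['moment'].round(3),s['q'].round(2),s['eef_pos'].round(4),s['width'])
E
```

```text
[ 3.6 -1.   2.3] [-0.303 -0.404 -0.056] [-0.74  0.64  1.38  0.    1.11  0.74] [ 0.587  -0.3766  0.0335] 0.012128734450122428
```

Request:
{"op": "carry_out", "data": {
  "deltas": [
    [0,0,0,0,0,1.5],
    [0,0,0,0,0,3],
    [0,0,0,0,0,4.5],
    [0,0,0,0,0,6],
    [0,0,0,0,0,7.5],
    [0,0,0,0,0,9],
    [0,0,0,0,0,9]
  ]
}}

```text
t: 69.2
eef_pos: [0.5865, -0.3783, 0.0335]
orientation: [0.001, 0.94, -0.342, 0.001]
wrist_force: [2.7, -5.6, 1.1]
width: 0.0119
```

```bash
python3 - <<'E'
from h import *
s=monitor.get_state(); print(s['wrist_force'].round(1),s['moment'].round(3),s['q'].round(3),s['eef_pos'].round(4),s['width'],s['tau'][5])
E
```

```text
[ 2.7 -5.6  1.1] [-0.996 -0.189 -0.014] [-0.742  0.643  1.384 -0.002  1.111  1.528] [ 0.5865 -0.3783  0.0335] 0.011899920899837614 0.5293688178062439
```

Request:
{"op": "carry_out", "data": {
  "deltas": [
    [0,0,0,0,0,1],
    [0,0,0,0,0,2],
    [0,0,0,0,0,3],
    [0,0,0,0,0,3]
  ]
}}

```text
t: 69.7
eef_pos: [0.586, -0.3787, 0.0335]
orientation: [0.002, 0.887, -0.462, 0.001]
wrist_force: [1.2, -8.1, 0.7]
width: 0.0118
```

```bash
python3 - <<'E'
from h import *
s=monitor.get_state(); print(s['wrist_force'].round(1),s['moment'].round(3),s['q'].round(3),s['eef_pos'].round(4),s['width'],s['tau'][5])
E
```

```text
[ 1.2 -8.1  0.7] [-1.099  0.062  0.073] [-0.742  0.643  1.385 -0.003  1.111  1.789] [ 0.586  -0.3787  0.0335] 0.011833834868417312 0.45057560317218304
```

Request:
{"op": "carry_out", "data": {
  "deltas": [
    [0,0,0,0,0,1],
    [0,0,0,0,0,2],
    [0,0,0,0,0,3],
    [0,0,0,0,0,3]
  ]
}}

```text
t: 70.2
eef_pos: [0.5854, -0.3778, 0.0335]
orientation: [0.001, 0.82, -0.572, 0.0]
wrist_force: [-2.1, -5.7, 4.4]
width: 0.0153
```

```bash
python3 - <<'E'
from h import *
s=monitor.get_state(); print(s['wrist_force'].round(1),s['moment'].round(3),s['q'].round(3),s['eef_pos'].round(4),s['width'],s['tau'][5])
E
```

```text
[-2.1 -5.7  4.4] [-0.671  0.509  0.88 ] [-0.742  0.643  1.385 -0.003  1.113  2.049] [ 0.5854 -0.3778  0.0335] 0.015321121484343156 1.2526901811361313
```

The moment jumped to 0.88 N·m and the pads began to ride on the bar, so the stop is reached. I release straight away without unwinding.

Request:
{"op": "carry_out", "data": {
  "deltas": [
    [0,0,0,0,0,0],
    [0,0,0,0,0,0],
    [0,0,0,0,0,0],
    [0,0,0,0,0,0],
    [0,0,-0.03,0,0,0],
    [0,0,-0.08,0,0,0],
    [0,0,-0.138,0,0,0],
    [0,0,-0.138,0,0,0]
  ],
  "gripper": 0.1
}}

```text
t: 71.2
eef_pos: [0.5891, -0.3784, 0.178]
orientation: [0.001, 0.819, -0.574, 0.006]
wrist_force: [0.7, 0.2, 0.4]
width: 0.0485
```

```bash
python3 - <<'E'
from h import *
p,Rt=pose(); M=Rt.as_matrix(); print(p,'bar axis(tool x) yaw',np.degrees(np.arctan2(M[1,0],M[0,0])))
c=cap('wrist','w16'); a=cv2.imread('pics/w16.png')
cv2.imwrite('pics/m16.png',cv2.resize(a[120:270,220:420],None,fx=4,fy=4))
A=np.array([.5855,-.377])
for y in (100,110,115,120,125,130,140): 
    v=np.radians(y); d=.027*np.array([np.cos(v),np.sin(v)]); print(y,((proj(c,[[*(A+d),.068],[*(A-d),.068]])-[220,120])*4).round(0).tolist())
E
```

```text
[ 0.58911841 -0.37843125  0.17801389] bar axis(tool x) yaw -70.03159501042671
100 [[396.0, 409.0], [434.0, 206.0]]
110 [[414.0, 410.0], [415.0, 204.0]]
115 [[423.0, 410.0], [405.0, 205.0]]
120 [[432.0, 409.0], [396.0, 206.0]]
125 [[441.0, 407.0], [386.0, 208.0]]
130 [[450.0, 405.0], [377.0, 211.0]]
140 [[467.0, 397.0], [360.0, 219.0]]
```

View pics/m16.png

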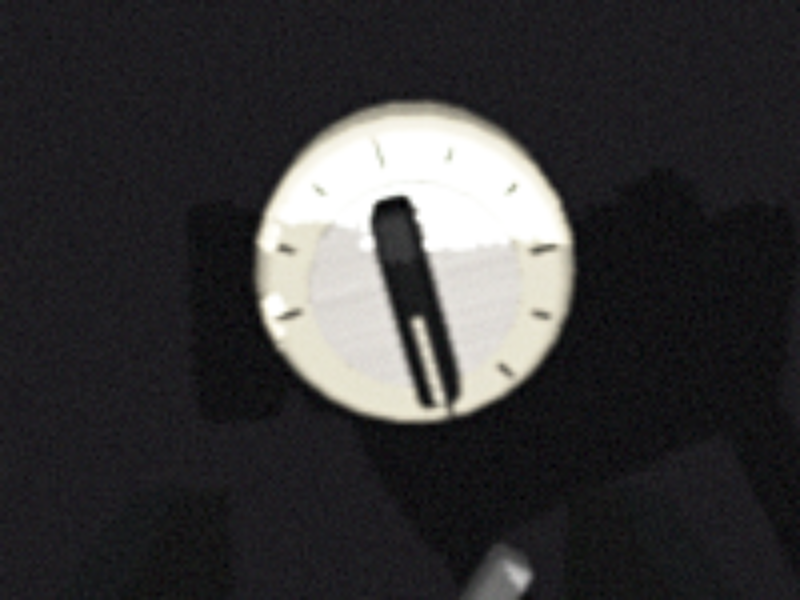

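The bar now stands at about 123°, from crop (393,205) to (443,400). The tool had over-turned it by about 13° while pressing the stop, which fits. I retreat and take one last overview.

Request:
{"op": "carry_out", "data": {
  "deltas": [
    [0,0,-0.05,0,0,0],
    [0,0,-0.1,0,0,0],
    [0,0,-0.12,0,0,0],
    [0,0,-0.12,0,0,0]
  ]
}}

```text
t: 71.75
eef_pos: [0.5864, -0.3762, 0.2907]
orientation: [0.0, 0.819, -0.574, 0.0]
wrist_force: [-0.8, 0.8, -0.3]
width: 0.0485
```

```bash
python3 - <<'E'
from h import *
c=cap('scene','sz'); t=cap('top','tz'); a=cv2.imread('pics/sz.png'); b=cv2.imread('pics/tz.png')
cv2.imwrite('pics/mz.png',np.vstack([np.hstack([cv2.resize(a[200:370,310:500],(380,340)),cv2.resize(b[130:290,120:290],(361,340))]),np.hstack([a[110:350,240:620][:, :380],b[60:300,260:621]])])[:600])
for t_ in(0,.1): print(t_,proj(c,[cw(.02-.085*np.cos(t_),s,.174+.085*np.sin(t_)) for s in(-.015,.015)]).round(1).tolist())
im=c['pixels'].astype(int); g=((im[...,1]>im[...,0]+25)&(im[...,1]>im[...,2]+15)); g[:,:380]=0;g[:,470:]=0;g[:210]=0;g[300:]=0
ys,xs=np.where(g); print(len(xs),xs.min(),xs.max(),ys.min(),ys.max(),xs.mean(),ys.mean())
E
```

```text
0 [[424.5, 243.7], [431.2, 251.2]]
0.1 [[424.9, 242.0], [431.7, 249.6]]
54 423 432 243 252 427.4074074074074 247.0
```

View pics/mz.png

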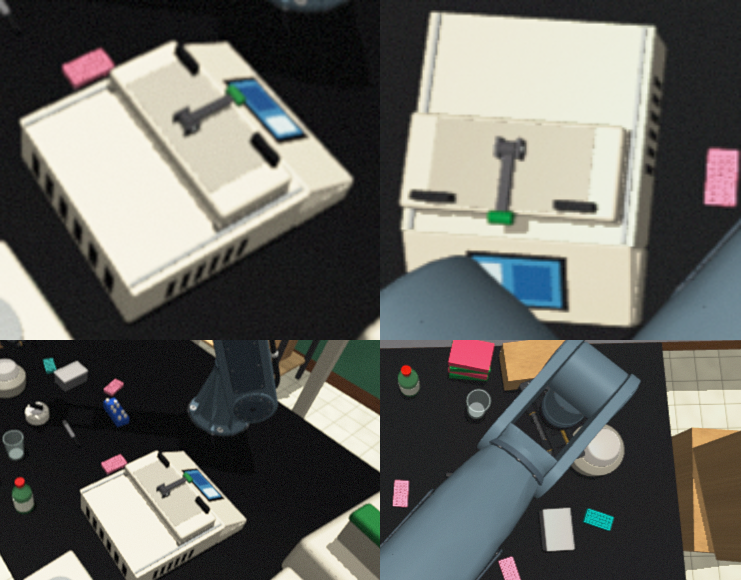

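The cover is fully forward, the lever is down (knob centroid 427.4,247.0 against 427.9,247.5 predicted), no white plates remain on the bench, and the other objects look undisturbed. I hand in.

```bash
python3 -c "
from rig import r
print(r.job_done())"
```

```text
the job is handed in; nothing more can be done
None
```

I did the whole job in the order asked and handed it in at about 72 s of robot time. No verdict was reported.

**What was done**
- **Opening:** I raised the clamp lever to its stop, then slid the cover back to its stop.
- **Plates:** There were three white plates on the bench. Each was set down in its own block until the block floor pushed back at 12–17 N. One plate had been knocked about 3.5 cm aside during the run, so I measured it again before picking it up.
- **Closing:** I slid the cover forward to its stop, a travel of about 130 mm, and swung the lever down.
- **Timer:** Last of all, I wound the timer clockwise in one grip of about 4.1 rad, until it met its stop.

**Last checks**
- **Plates:** The view before closing showed all three lying level in their blocks.
- **Lever and cover:** In the final picture the knob is within 1 px of its "down" position and the cover is forward. Pressing on the knob met a firm stop.
- **Timer:** At the end the turning moment jumped to 0.88 N·m and the pads slipped about 13° on the bar. I took that as the stop and did not grip it again to confirm.
- **Other things:** They look undisturbed in the last picture, though the arm hid part of the bench in the top view.

**What went wrong or disagreed**
- **Finger length:** The real fingertips were about 20 mm higher than the stated geometry implied. My first pinch on the knob and my first two on the grip rib closed above the target, once touching the rib top with about 5 N; I then corrected the height.
- **Cover during lever raise:** The cover seems to have slid about 5 mm as the raised lever was pressed to its stop. The lever was already up at that moment.
- **Rear stop:** The cover met its rear stop with about 40 N along the slide, taken through the pads.

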